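# Pack up the front of a supply unit

## Robot

A 7-joint arm with a two-finger parallel gripper is mounted at the origin on a cart in front of the work surface, level with it; the furniture and walls round the work are solid. World frame = base frame: x ahead of the robot, y to its left, z up, the work surface at z = 0. Lengths are in m, angles in rad, forces in N, time in s.
With the tool pointing down it reaches from about 0.425 to 0.825 m from the base axis. Payload 3.6 kg.
Tool frame: the origin (TCP) lies midway between the tips of the shut fingers; the grasp point (between the pads) lies 19 mm behind it; x points along the fingers, y is the direction in which the jaws open and shut, and the axes are right-handed (so a half turn about x gives the same grasp; the last joint's range is limited). The gripper opens to 85 mm and grips with 20 to 120 N. Pads are 22 mm wide; open, the fingers measure 114 mm over their backs; the gripper's body (76 mm by 85 mm) begins 54 mm behind the grasp point. The pads swing forward as they close: fully open they stand 13 mm farther back than shut.
Start: joints at [-1.236, 0.615, -0.013, 1.423, 0.008, 1.103, -0.04], TCP at [0.229, 0.608, 0.205] pointing down, gripper open.
Joint ranges: [-3.12, 3.12], [-0.3, 2.06], [-1.34, 1.32], [0.26, 2.42], [-1.36, 4.5], [0.01, 1.98], [-2.84, 2.84]. Speed limits (rad/s): [2.79, 2.79, 3.14, 3.14, 3.14, 3.14, 3.14].

## Interface

Orientations are given as a 3x3 rotation matrix whose columns are the frame's x, y, z axes.
In Python, from station import env gives the robot as it stands. The module is installed in compiled form; this text tells all that it offers.
- The arm moves only by the tool jog_arm, never from a script. Its argument "increments" is a list of rows, each a list of 3 entries, a list of its own where there are three numbers: the shift along the tool's x, y, z in m, then the turn, a rotation vector about the tool's x, y, z in rad, then the gripper command: -1 is shut, 1 is fully open, values between are in proportion. A call has 1 to 8 rows; each row shifts and turns the commanded pose from where the row before left it, along the tool's axes as they then stand; what a row does not reach is not made up. A row lasts 1/10 s, in which the tool goes at most 50 mm and 8.59 degrees, less where a joint would pass 70% of its speed; a pose out of reach is approached as far as the arm can. A call is refused whole if a number of a shift passes 0.05 or a number of a turn 0.15, either way. A call with a gripper value outside its range is refused whole. The fingers move at their own pace and stop on an object; the grip force is fixed at half the most. Time passes only in rows, so rows that do not move let the fingers close. It gives the time, the measured TCP pose, the force and the opening at its end, in the units of the state.
- env.observe(): the state, without advancing time (a new reading comes with each control period).
- env.get_image(name): name is "scene" or "top" or "wrist"; returns a dict with "pixels" (480x640x3 uint8, blue, green, red), "vfov" (degrees; the focal length in pixels is half the picture's height over the tangent of half this angle, whatever the lens; pixels are square), "cx", "cy" (the principal point, pixels), "rvec" (rotation vector, rad) and "tvec" (3), from world to camera coordinates, as OpenCV has them. Camera axes: x right, y down, z forward; pixel columns grow to the right and rows downward; lengths in m; the calibration is good to about 2 mm. A picture is of the moment at which its call begins. There is no depth.
- env.close_job(): hands the job in, once; it reports no verdict.
The state is a dict: "t": time; "joints": joint angles; "joint_velocities": joint speeds; "joint_torque": joint torques, N m; "ee_pos": TCP position; "orientation": TCP orientation; "contact_force": force on the tool from outside, world axes, zero at the start; "wrist_torque": the same for the moment, N m; "opening": finger opening in m.
Only numpy, scipy, OpenCV 4.12 (cv2) and the standard library are available. Lean on these libraries where they do the work, as an engineer would, in place of code of your own. Each camera call takes 0.05 s, during which the arm holds its last target.

## Task

Tip the blue supply unit back on its rear edge, without lifting it off the stand, until it leans by itself on the rest behind it. While it leans, slide every yellow packer lying on the bench nose first along a channel of the stand, one to a channel, until it is fully home against the stop; then bring the unit back down so that its front rests on the packers, let go, and leave the other things alone.

Things in the scene. Friction and masses are not known exactly. Their poses are not given: they have to be found in the camera images.
- stand: Fixed grey tipping stand, 220 x 180 mm. Origin on the bench, under the unit's middle at the start; +x from its open front (robot side) to its back, z up. The unit stands on lands 11 mm above the bench. Three channels along x, at y -52, 0, +52 mm: 44 mm wide, floor 5 mm above the bench, open above and at the front end x = -100 mm, each ending at a solid stop at x = -12.5 mm.
- rest (a point): Foot of the rest, on the lands of the stand at x = 43.5 mm: two slats (y -50 and +50 mm, 130 mm long, black faces) rise from here behind the unit, leaning back 0.57 rad from upright. The unit balances at about 0.44 rad; tipped on to the rest it stays there by itself, tipped less it falls forward again.
- unit_handle (a point): Middle of the carry handle of the blue supply unit: closed box 85 mm deep (x), 160 wide (y), 170 high, about 0.8 kg, at first flat on the stand, blocking the inner 30 mm of the channels. Handle: round black bar, 16 mm thick, along y between posts at y -60 and +60 mm, centre 38 mm above the box's top, free to be turned in a loose grip. Axes: the unit's own, x to its back, z up its height.
- unit_heel (a point): Middle of the unit's rear bottom edge, on which it tips: 42.5 mm behind (+x) and 208 mm below the handle point in the unit's axes; at first at x = 42.5 mm, z = 11 mm of the stand. Axes as the unit's.
- channel_left_home (a point): Fixed point of the stand (y = 52 mm, x = -68.5 mm, 39 mm above the bench): where the lug point of a packer is when it lies in the left channel, fully home with its nose on the stop. Axes as the stand's. The blade has 2 mm play each side.
- channel_mid_home (a point): Fixed point of the stand (y = 0 mm, x = -68.5 mm, 39 mm above the bench): where the lug point of a packer is when it lies in the mid channel, fully home with its nose on the stop. Axes as the stand's. The blade has 2 mm play each side.
- channel_right_home (a point): Fixed point of the stand (y = -52 mm, x = -68.5 mm, 39 mm above the bench): where the lug point of a packer is when it lies in the right channel, fully home with its nose on the stop. Axes as the stand's. The blade has 2 mm play each side.
- packer_0_lug (a point): Middle of a yellow packer's grip lug (None if absent). Packer: flat blade 100 mm (x) x 40 (y) x 12 thick, 0.15 kg, lying flat; on it stands a lug 30 mm long (x), 14 thick (y), black cheeks, up to 50 mm above the blade's underside. Point: 34 mm above the underside; blade reaches 56 mm from it in +x (nose, goes in first), 44 in -x. Pinch the lug across y from above.
- packer_1_lug (a point): Middle of a yellow packer's grip lug (None if absent). Packer: flat blade 100 mm (x) x 40 (y) x 12 thick, 0.15 kg, lying flat; on it stands a lug 30 mm long (x), 14 thick (y), black cheeks, up to 50 mm above the blade's underside. Point: 34 mm above the underside; blade reaches 56 mm from it in +x (nose, goes in first), 44 in -x. Pinch the lug across y from above.
- packer_2_lug (a point): Middle of a yellow packer's grip lug (None if absent). Packer: flat blade 100 mm (x) x 40 (y) x 12 thick, 0.15 kg, lying flat; on it stands a lug 30 mm long (x), 14 thick (y), black cheeks, up to 50 mm above the blade's underside. Point: 34 mm above the underside; blade reaches 56 mm from it in +x (nose, goes in first), 44 in -x. Pinch the lug across y from above.
- chest_spray: Bystander: red aerosol can, 67 mm across, 209 mm high. Origin at the centre of its underside. Leave it alone.
- solvent_tin: Bystander: cream pot with a dark stick in it, 85 mm across, 191 mm high. Origin at the centre of its underside. Leave it alone.
- brush_jar: Bystander: clear glass jar, 70 mm across, 83 mm high. Origin at the centre of its underside. Leave it alone.
- masking_tape: Bystander: roll of tan tape, 100 mm across, 25 mm high. Origin at the centre of its underside. Leave it alone.
- brake_pad: Bystander: brake pad, 48 x 108 x 12 mm. Origin at the centre of its underside. Leave it alone.
- chest_driver: Bystander: black-handled screwdriver, 193 mm long. Origin at the centre of its underside. Leave it alone.
- insulating_tape: Bystander: roll of black tape, 58 mm across, 19 mm high. Origin at the centre of its underside. Leave it alone.

How it is judged:
By the outcome, as a careful person would: the job done as asked, in the order asked, and still so for the second after the job is handed in, with the robot touching nothing.
Of packer_0, packer_1, packer_2 only 2 to 3 are there at a start; the rules pass over those that are not, and their reading is None.
At some moment in a run one of packer_0, packer_1, packer_2 may be knocked a few centimetres aside while the robot is not near it.
Once in a run the grip may slacken for a moment while it holds something.
It also fails if it takes over 210 s, if anything falls off the work surface, if the arm or the gripper's body presses on something with over 40 N, if the wrist force passes 120 N, or if a joint passes its speed limit or range.

## Working session

There is one attempt and no reset: what is moved stays moved. The work goes in short steps, Python scripts to look and compute and a tool call to move; the robot and the scene stay as the last step left them, time stands still between calls to the robot, and variables do not carry over. Pictures are saved under pics/ and viewed, and the job is handed in when it is done.

Besides the shell and the picture viewer there is one more tool, called as a command line: name --argument value ..., lists and objects as JSON in quotes. jog_arm: Moves the arm, as the interface text tells. Its arguments: {"type":"object","properties":{"increments":{"type":"array"}},"required":["increments"]}

```bash
ls; mkdir -p pics
python3 - <<'E'
from station import env
import cv2
s=env.observe()
for k in s: print(k,s[k])
for n in ["scene","top","wrist"]:
    im=env.get_image(n); cv2.imwrite(f"pics/{n}0.png",im["pixels"]); print(n,im["vfov"],im["cx"],im["cy"],im["rvec"],im["tvec"])
E
```

```text
pics
t 0.0
joints [-1.23648123  0.61590047 -0.01265803  1.42491486  0.00809818  1.10338464
 -0.04035826]
joint_velocities [ 1.76785914e-04 -1.01504486e-03 -9.62842521e-04 -4.94740910e-04
 -2.06812318e-05  6.70661207e-04  1.19987005e-04]
joint_torque [-1.48004274e-04 -4.69231582e+01  2.59359162e-01 -1.71032614e+01
  1.00277091e-02  9.93698282e-03 -1.79240836e-06]
ee_pos [0.22914988 0.60737785 0.20434498]
orientation [[-8.92251324e-04  3.52903340e-01  9.35659359e-01]
 [-2.39693210e-03  9.35656289e-01 -3.52904467e-01]
 [-9.99996729e-01 -2.55759143e-03  1.10447789e-05]]
contact_force [-0.46957112 -0.85311289 -0.05021053]
wrist_torque [-0.00480696  0.00429827 -0.02878435]
opening 0.08547798183729956
scene 45.24789716688312 308.77655737964466 237.30395353630846 [ 0.01078473 -2.96334845  1.01650479] [0.55554499 0.08203666 1.25593692]
top 42.75111408788975 318.86522661512464 238.0681266926573 [ 1.70115763 -2.25409793  0.49985668] [0.15381542 0.54730372 1.16225364]
wrist 71.39690470239292 320.47655008602607 237.97016787022883 [-2.38603328 -1.65110211 -0.22885225] [-0.64910286 -0.03647922  0.3790408 ]
```

View pics/scene0.png

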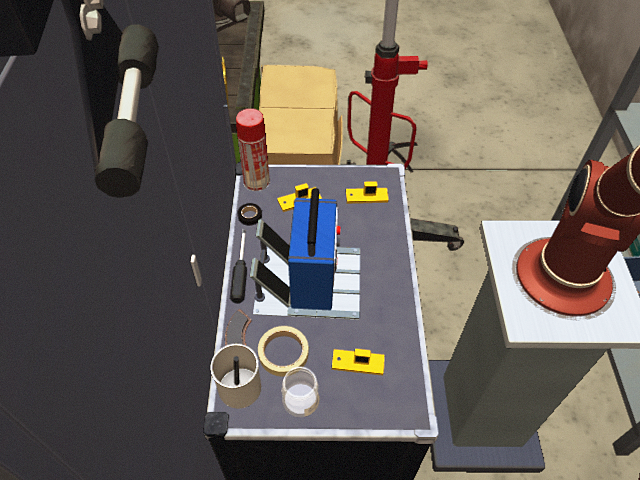

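View pics/top0.png

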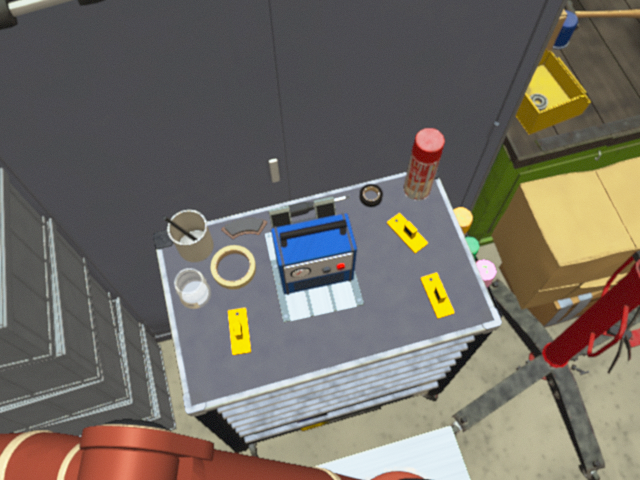

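View pics/wrist0.png

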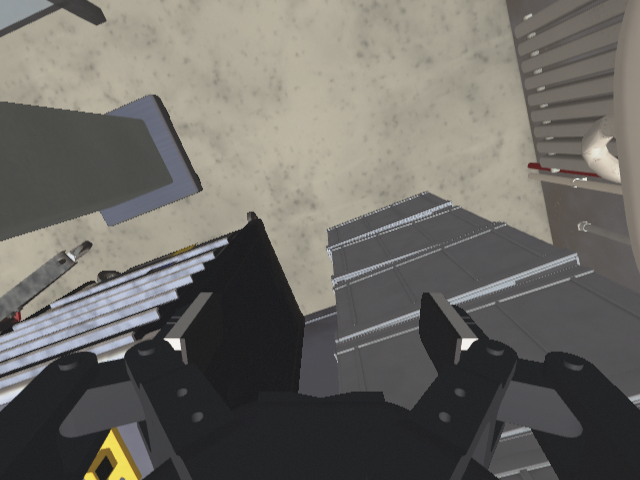

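```bash
cat > h.py <<'E'
import numpy as np, cv2
from station import env
def cam(n,save=None):
    im=env.get_image(n)
    if save: cv2.imwrite(f"pics/{save}.png",im["pixels"])
    R=cv2.Rodrigues(np.array(im["rvec"],float))[0]; t=np.array(im["tvec"],float)
    f=240/np.tan(np.radians(im["vfov"])/2)
    K=np.array([[f,0,im["cx"]],[0,f,im["cy"]],[0,0,1]])
    return dict(p=im["pixels"],R=R,t=t,K=K)
def ray(c,uv):
    d=c["R"].T@np.linalg.inv(c["K"])@np.array([uv[0],uv[1],1.]); o=-c["R"].T@c["t"]
    return o,d/np.linalg.norm(d)
def onz(c,uv,z):
    o,d=ray(c,uv); return o+d*(z-o[2])/d[2]
def proj(c,P):
    P=np.atleast_2d(P); q=(c["R"]@P.T).T+c["t"]; q=(c["K"]@q.T).T; return q[:,:2]/q[:,2:]
def tri(c1,u1,c2,u2):
    A=[];b=[]
    for c,u in((c1,u1),(c2,u2)):
        o,d=ray(c,u); M=np.eye(3)-np.outer(d,d); A.append(M); b.append(M@o)
    X=np.linalg.solve(sum(A),sum(b)); 
    return X,[np.linalg.norm(A[i]@X-b[i]) for i in(0,1)]
def crop(c,x0,y0,w,h,s,name):
    im=cv2.resize(c["p"][y0:y0+h,x0:x0+w],None,fx=s,fy=s,interpolation=cv2.INTER_CUBIC); cv2.imwrite(f"pics/{name}.png",im)
def yellow(c):
    h=cv2.cvtColor(c["p"],cv2.COLOR_BGR2HSV); return cv2.inRange(h,(22,150,120),(34,255,255))
E
python3 - <<'E'
from h import *
T=cam("top");S=cam("scene")
crop(T,250,180,130,150,4,"t_c"); crop(S,240,180,130,150,4,"s_c")
crop(T,210,200,260,170,3,"t_w")
for n,c in(("T",T),("S",S)):
    m=yellow(c); cs,_=cv2.findContours(m,cv2.RETR_EXTERNAL,cv2.CHAIN_APPROX_NONE)
    for k in cs:
        if cv2.contourArea(k)<80: continue
        r=cv2.minAreaRect(k); b=cv2.boxPoints(r); P=np.array([onz(c,q,0.012) for q in b])
        print(n,np.round(r[0],1),cv2.contourArea(k)); print(np.round(P[:,:2],4).tolist(), np.round(P.mean(0)[:2],4))
E
```

```text
T [238.7 331. ] 802.0
[[0.5095, 0.2252], [0.503, 0.1837], [0.4022, 0.1952], [0.4086, 0.2354]] [0.4559 0.2099]
T [437.1 295. ] 752.0
[[0.4642, -0.205], [0.4702, -0.247], [0.3669, -0.2499], [0.3616, -0.2092]] [ 0.4157 -0.2278]
T [407.1 232. ] 683.0
[[0.6164, -0.1762], [0.6386, -0.2161], [0.5417, -0.2545], [0.5209, -0.2152]] [ 0.5794 -0.2155]
T [548.4  87.8] 2915.0
[[0.9631, -0.6196], [1.0008, -0.8141], [0.7812, -0.7872], [0.7502, -0.6041]] [ 0.8738 -0.7063]
S [358.1 359.5] 930.5
[[0.5098, 0.226], [0.5045, 0.1805], [0.4039, 0.1922], [0.4117, 0.2371]] [0.4575 0.2089]
S [287.7 201.1] 170.5
[[0.6338, -0.2112], [0.5925, -0.2301], [0.582, -0.1916], [0.6227, -0.1733]] [ 0.6077 -0.2016]
S [366.5 194. ] 355.0
[[0.4672, -0.2444], [0.3675, -0.2448], [0.3704, -0.2058], [0.4684, -0.2054]] [ 0.4184 -0.2251]
```

View pics/t_c.png

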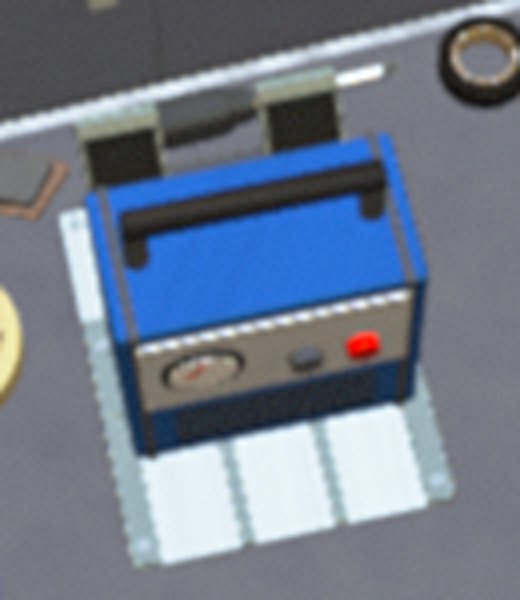

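View pics/s_c.png

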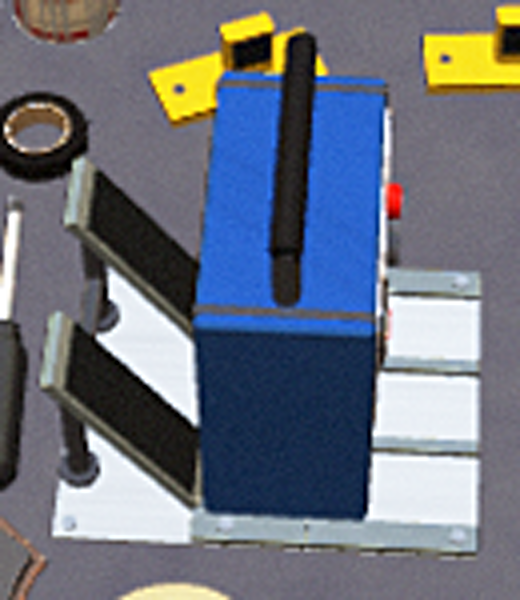

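View pics/t_w.png

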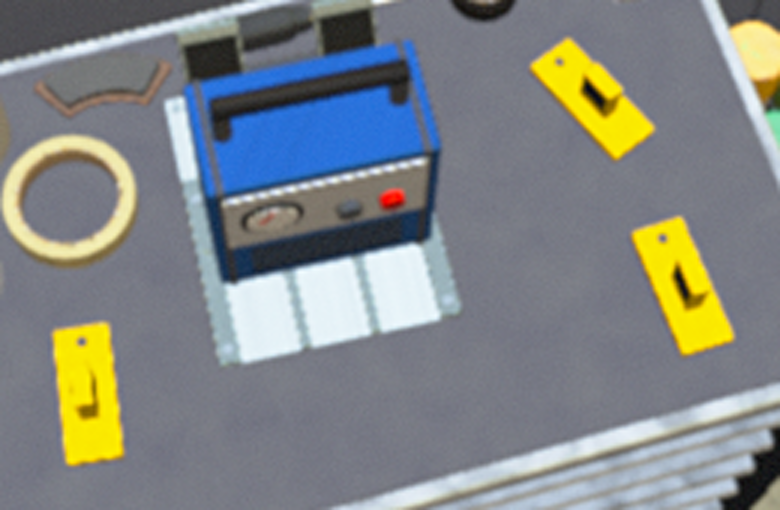

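Run:
```python
from h import *
T=cam("top");S=cam("scene")
q=lambda c,x,y: (c,(x/4+(250 if c is T else 240),y/4+180))
for n,c,x,y,z in [("FL",T,133,567,.011),("FR",T,453,495,.011),("FLc",T,160,563,.005),("FRc",T,428,505,.005),("div1 front",T,248,545,.011),("div2",T,340,523,.011),
 ("BL",T,60,213,.005),("rightland at unit",T,420,395,.011),
 ("S FL",S,478,551,.011),("S FR",S,480,271,.011),("S BL",S,53,540,.005),("S landjoin",S,193,540,.011),
 ("hT left",T,125,222,.219),("hT right",T,383,173,.219),
 ("boxT fl",T,120,345,.181),("fr",T,425,275,.181),("br",T,390,137,.181),("bl",T,90,195,.181),
 ("boxS fl",S,375,333,.181),("fr",S,385,82,.181),("br",S,222,75,.181),("bl",S,196,325,.181),
 ("boxS bot fl",S,366,517,.011),("bot bl",S,204,510,.011),("T bot fl",T,142,455,.011),("T bot fr",T,412,402,.011)]:
    u=(x/4+(250 if c is T else 240),y/4+180); print(n,np.round(onz(c,u,z),4))
```

```text
FL [0.449  0.1128 0.011 ]
FR [ 0.4405 -0.0658  0.011 ]
FLc [0.4491 0.098  0.005 ]
FRc [ 0.4407 -0.0519  0.005 ]
div1 front [0.4438 0.0497 0.011 ]
div2 [ 0.4421 -0.0018  0.011 ]
BL [0.6699 0.1004 0.005 ]
rightland at unit [ 0.5016 -0.0659  0.011 ]
S FL [0.4504 0.1157 0.011 ]
S FR [ 0.4413 -0.0636  0.011 ]
S BL [0.6696 0.107  0.005 ]
S landjoin [0.5968 0.1101 0.011 ]
hT left [0.5503 0.0776 0.219 ]
hT right [ 0.5412 -0.0498  0.219 ]
boxT fl [0.5047 0.0942 0.181 ]
fr [ 0.4994 -0.06    0.181 ]
br [ 0.5779 -0.0659  0.181 ]
bl [0.5881 0.0886 0.181 ]
boxS fl [0.5077 0.0995 0.181 ]
fr [ 0.5001 -0.0541  0.181 ]
br [ 0.5817 -0.0584  0.181 ]
bl [0.59   0.0954 0.181 ]
boxS bot fl [0.5075 0.0959 0.011 ]
bot bl [0.5916 0.0922 0.011 ]
T bot fl [0.5099 0.0921 0.011 ]
T bot fr [ 0.4988 -0.0604  0.011 ]
```

```bash
cat >> h.py <<'E'
from scipy.spatial.transform import Rotation as Ro
YAW=-0.05; O=np.array([0.545,0.0195,0.0])
def st(p,O=None,yaw=None):  # stand->world
    O=globals()["O"] if O is None else O; yaw=YAW if yaw is None else yaw
    return O+Ro.from_euler("z",yaw).as_matrix()@np.array(p,float)
def unst(p):
    return Ro.from_euler("z",YAW).as_matrix().T@(np.array(p,float)-O)
def down(az):  # tool pointing down, tool y at azimuth az
    y=np.array([np.cos(az),np.sin(az),0]); x=np.array([0,0,-1.]); return np.column_stack([x,y,np.cross(x,y)])
def plan(pos,R,n,grip,frm=None):
    if frm is None:
        s=env.observe(); p=np.array(s["ee_pos"]); A=np.array(s["orientation"]).reshape(3,3)
    else: p,A=frm
    A=A.copy(); p=p.copy(); p0=p.copy();A0=Ro.from_matrix(A); rv=(A0.inv()*Ro.from_matrix(R)).as_rotvec(); rows=[]
    for i in range(1,n+1):
        tp=p0+(np.array(pos)-p0)*i/n; tA=(A0*Ro.from_rotvec(rv*i/n)).as_matrix()
        d=np.round(A.T@(tp-p),4); w=np.round(Ro.from_matrix(A.T@tA).as_rotvec(),3)
        p=p+A@d; A=A@Ro.from_rotvec(w).as_matrix(); rows.append([(d+0).tolist(),(w+0).tolist(),grip])
    print(str(rows).replace("-0.0,","0.0,").replace("-0.0]","0.0]")); print("end",np.round(p,4)); return p,A
E
python3 - <<'E'
from h import *
W=cam("wrist"); s=env.observe(); A=np.array(s["orientation"]).reshape(3,3)
C=-W["R"].T@W["t"]; print("cam in tool",A.T@(C-np.array(s["ee_pos"])), "view dir tool",A.T@W["R"][2], "img right",A.T@W["R"][0])
T=cam("top");S=cam("scene")
for u in [(190,240),(160,240),(440,180)]: print(onz(T,u,0))
for u in [(237,165),(206,433)]: print("S",onz(S,u,0))
p=plan([0.229,0.607,0.34],A,4,1)
q=plan([0.545,0.0195,0.34],down(YAW),16,1,p)
E
```

```text
cam in tool [-0.16813294  0.000412   -0.06960759] view dir tool [ 9.61248334e-01 -4.37788800e-04  2.75683601e-01] img right [ 5.27684125e-04  9.99999829e-01 -2.51907481e-04]
[0.7036633 0.2720698 0.       ]
[0.72299381 0.33925825 0.        ]
[ 0.69445811 -0.34204216  0.        ]
S [ 0.74177384 -0.33405762  0.        ]
S [0.73941288 0.35081319 0.        ]
[[[-0.0336, -0.0003, 0.0], [0.0, 0.0, 0.0], 1], [[-0.0337, -0.0003, 0.0], [0.0, 0.0, 0.0], 1], [[-0.0336, -0.0003, 0.0], [0.0, 0.0, 0.0], 1], [[-0.0337, -0.0003, 0.0], [0.0, 0.0, 0.0], 1]]
end [0.229 0.607 0.34 ]
[[[0.0, -0.0274, 0.0314], [0.079, 0.0, 0.0], 1], [[0.0, -0.0248, 0.0335], [0.079, 0.0, 0.0], 1], [[0.0, -0.0221, 0.0354], [0.078, 0.0, 0.0], 1], [[0.0, -0.0193, 0.037], [0.079, 0.0, 0.0], 1], [[0.0, -0.0163, 0.0383], [0.079, 0.0, 0.0], 1], [[0.0, -0.0132, 0.0396], [0.079, 0.0, 0.0], 1], [[0.0001, -0.01, 0.0404], [0.078, 0.0, 0.0], 1], [[0.0, -0.0069, 0.0412], [0.079, 0.0, 0.0], 1], [[0.0, -0.0036, 0.0415], [0.079, 0.0, 0.0], 1], [[0.0, -0.0003, 0.0417], [0.079, 0.0, 0.0], 1], [[0.0, 0.003, 0.0416], [0.078, 0.0, 0.0], 1], [[0.0, 0.0062, 0.0412], [0.079, 0.0, 0.0], 1], [[0.0, 0.0094, 0.0406], [0.079, 0.0, 0.0], 1], [[0.0, 0.0126, 0.0398], [0.079, 0.0, 0.0], 1], [[0.0, 0.0157, 0.0386], [0.078, 0.0, 0.0], 1], [[0.0, 0.0187, 0.0372], [0.079, 0.0, 0.0], 1]]
end [0.545  0.0195 0.34  ]
```

jog_arm --increments '[[[-0.035,0,0],[0,0,0],1],[[-0.035,0,0],[0,0,0],1],[[-0.035,0,0],[0,0,0],1],[[-0.03,0,0],[0,0,0],1],[[0,-0.027,0.031],[0.079,0,0],1],[[0,-0.025,0.034],[0.079,0,0],1],[[0,-0.022,0.035],[0.078,0,0],1],[[0,-0.019,0.037],[0.079,0,0],1]]'

```text
t: 1.3
ee_pos: [0.309, 0.4603, 0.3407]
orientation: [[0.0, 0.628, 0.778], [0.0, 0.778, -0.628], [-1.0, 0.001, -0.0]]
contact_force: [0.2, -0.1, 0.6]
opening: 0.0852
```

jog_arm --increments '[[[0,-0.016,0.038],[0.079,0,0],1],[[0,-0.013,0.04],[0.079,0,0],1],[[0,-0.01,0.04],[0.078,0,0],1],[[0,-0.007,0.041],[0.079,0,0],1],[[0,-0.004,0.042],[0.079,0,0],1],[[0,0,0.042],[0.079,0,0],1],[[0,0.003,0.042],[0.078,0,0],1],[[0,0.006,0.041],[0.079,0,0],1]]'

```text
t: 2.1
ee_pos: [0.4672, 0.1662, 0.3409]
orientation: [[0.001, 0.966, 0.259], [0.001, 0.259, -0.966], [-1.0, 0.001, -0.0]]
contact_force: [0.5, 0.2, 0.5]
opening: 0.0856
```

jog_arm --increments '[[[0,0.009,0.041],[0.079,0,0],0.5],[[0,0.013,0.04],[0.079,0,0],0.5],[[0,0.016,0.039],[0.079,0,0],0.5],[[0,0.018,0.037],[0.079,0,0],0.5],[[0,0,0],[0,0,0],0.5],[[0,0,0],[0,0,0],0.5],[[0,0,0],[0,0,0],0.5]]'

```text
t: 2.8
ee_pos: [0.545, 0.0219, 0.3404]
orientation: [[-0.001, 0.999, -0.048], [0.001, -0.048, -0.999], [-1.0, -0.001, -0.001]]
contact_force: [0.4, 0.0, -0.2]
opening: 0.0641
```

Run:
```python
from h import *
W=cam("wrist","w1")
print(np.round(proj(W,[st([0,y,0.219]) for y in(-60,0,60) and (-.06,0,.06)]),1))
```

```text
[[320.1 288.6]
 [320.2 226.8]
 [320.3 157.8]]
```

View pics/w1.png

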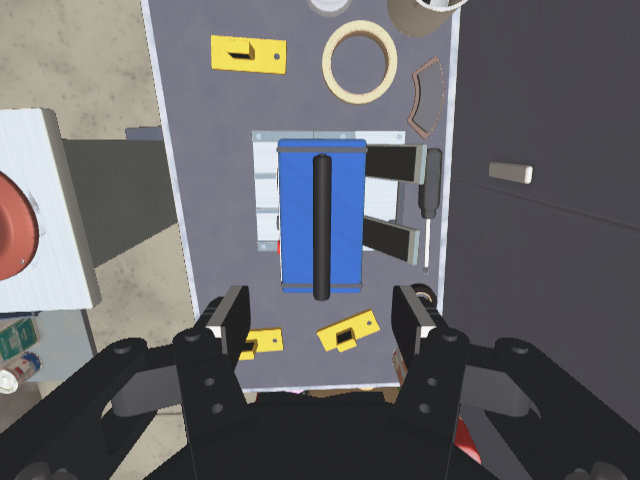

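jog_arm --increments '[[[0.03,0,0],[0,0,0],0.5],[[0.03,0,0],[0,0,0],0.5],[[0.03,0,0],[0,0,0],0.5],[[0.03,0,0],[0,0,0],0.5],[[0.022,0,0],[0,0,0],0.5],[[0,0,0],[0,0,0],0],[[0,0,0],[0,0,0],-0.4],[[0,0,0],[0,0,0],-0.4]]'

```text
t: 3.65
ee_pos: [0.5465, 0.0207, 0.2002]
orientation: [[0.003, 0.999, -0.05], [0.0, -0.05, -0.999], [-1.0, 0.003, -0.001]]
contact_force: [1.3, -0.2, 0.2]
opening: 0.0256
```

jog_arm --increments '[[[0,0,0],[0,0,0],-0.5],[[0,0,0],[0,0,0],-0.53],[[0,0,0],[0,0,0],-0.53],[[0,0,0],[0,0,0],-0.53]]'

```text
t: 4.05
ee_pos: [0.5455, 0.0202, 0.1988]
orientation: [[0.0, 0.999, -0.051], [0.0, -0.051, -0.999], [-1.0, 0.0, -0.0]]
contact_force: [1.7, -0.3, -0.8]
opening: 0.0199
```

Run:
```python
from h import *
W=cam("wrist","w2");S=cam("scene");crop(S,230,90,200,200,3,"s2")
th=np.array([.1,.2,.3,.4,.45,.5,.57,.6]);
print([np.round((42.5+212.3*np.sin(t-.2014),11+212.3*np.cos(t-.2014)),1) for t in th])
```

```text
[array([ 21. , 222.2]), array([ 42.2, 223.3]), array([ 63.4, 222.3]), array([ 84.4, 219.1]), array([ 94.7, 216.8]), array([105. , 213.9]), array([119., 209.]), array([124.9, 206.7])]
```

View pics/w2.png

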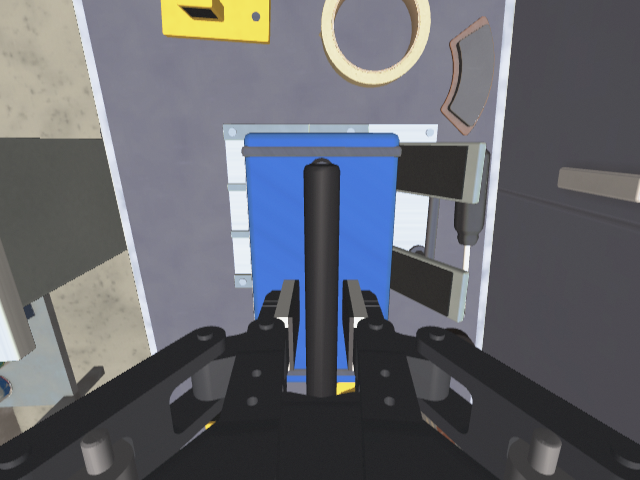

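View pics/s2.png

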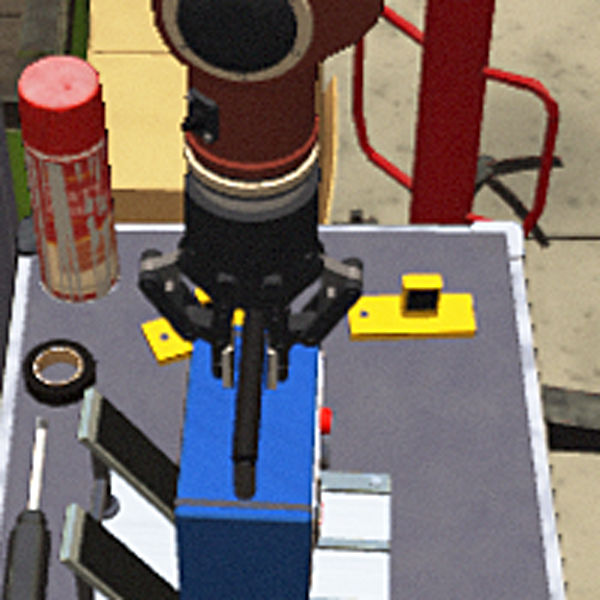

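jog_arm --increments '[[[-0.001,0.007,0],[0,0,0],-0.53],[[-0.001,0.007,0],[0,0,0],-0.53],[[-0.001,0.007,0],[0,0,0],-0.53],[[-0.001,0.007,0],[0,0,0],-0.53],[[0,0.007,0],[0,0,0],-0.53],[[0,0.007,0],[0,0,0],-0.53],[[0,0.007,0],[0,0,0],-0.53],[[0,0.007,0],[0,0,0],-0.53]]'

```text
t: 4.95
ee_pos: [0.6037, 0.0172, 0.2041]
orientation: [[0.005, 0.999, -0.051], [-0.0, -0.051, -0.999], [-1.0, 0.005, -0.0]]
contact_force: [-0.6, -0.2, 6.3]
opening: 0.0201
```

Run:
```python
from h import *
S=cam("scene");crop(S,200,90,200,200,3,"s3")
```

```text
(no output)
```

View pics/s3.png

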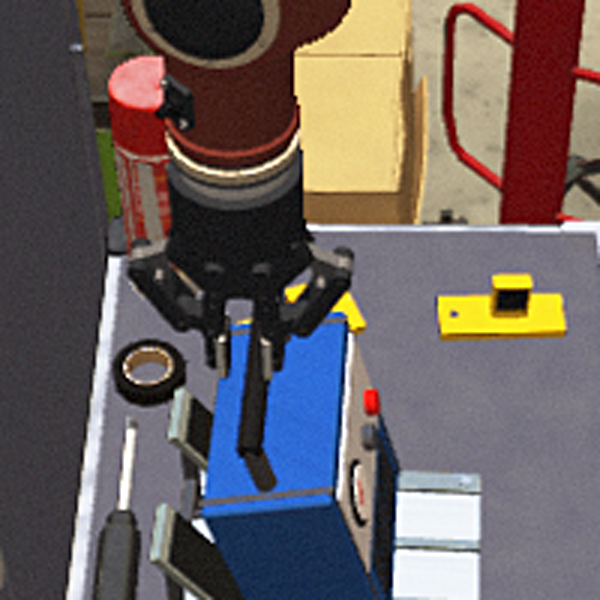

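jog_arm --increments '[[[0,0.007,0],[0,0,0],-0.53],[[0.001,0.007,0],[0,0,0],-0.53],[[0.001,0.007,0],[0,0,0],-0.53],[[0.001,0.007,0],[0,0,0],-0.53],[[0.002,0.007,0],[0,0,0],-0.53],[[0.002,0.007,0],[0,0,0],-0.53],[[0.002,0.007,0],[0,0,0],-0.53]]'

```text
t: 5.7
ee_pos: [0.6553, 0.0145, 0.1965]
orientation: [[0.012, 0.999, -0.051], [-0.001, -0.051, -0.999], [-1.0, 0.012, 0.0]]
contact_force: [2.6, 1.3, 8.7]
opening: 0.0201
```

jog_arm --increments '[[[0.002,0.006,0],[0,0,0],-0.53],[[0.002,0.005,0],[0,0,0],-0.53],[[0.002,0.004,0],[0,0,0],-0.53],[[0,0,0],[0,0,0],-0.53]]'

```text
t: 6.1
ee_pos: [0.6687, 0.0138, 0.189]
orientation: [[0.007, 0.999, -0.051], [-0.001, -0.051, -0.999], [-1.0, 0.007, 0.0]]
contact_force: [-0.3, 0.2, -0.2]
opening: 0.02
```

Run:
```python
from h import *
print(unst(env.observe()["ee_pos"]))
S=cam("scene");crop(S,200,90,200,200,3,"s4")
```

```text
[0.12384734 0.00048253 0.188964  ]
```

View pics/s4.png

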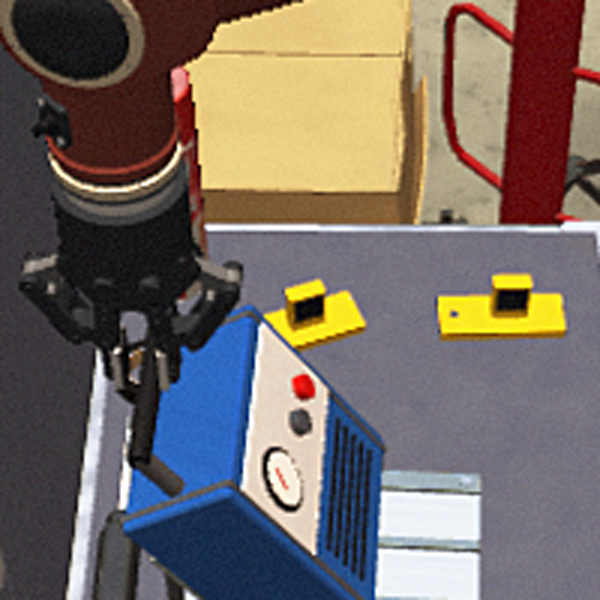

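jog_arm --increments '[[[0,0,0],[0,0,0],-0.2],[[0,0,0],[0,0,0],-0.1],[[0,-0.002,0],[0,0,0],0],[[0,0,0],[0,0,0],0.1],[[0,0,0],[0,0,0],0.1]]'

```text
t: 6.65
ee_pos: [0.663, 0.0142, 0.1874]
orientation: [[-0.0, 0.999, -0.051], [-0.0, -0.051, -0.999], [-1.0, -0.0, 0.0]]
contact_force: [0.5, 0.3, 0.3]
opening: 0.0471
```

Run:
```python
from h import *
S=cam("scene");crop(S,200,90,200,200,3,"s5");W=cam("wrist","w5")
```

```text
(no output)
```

View pics/w5.png

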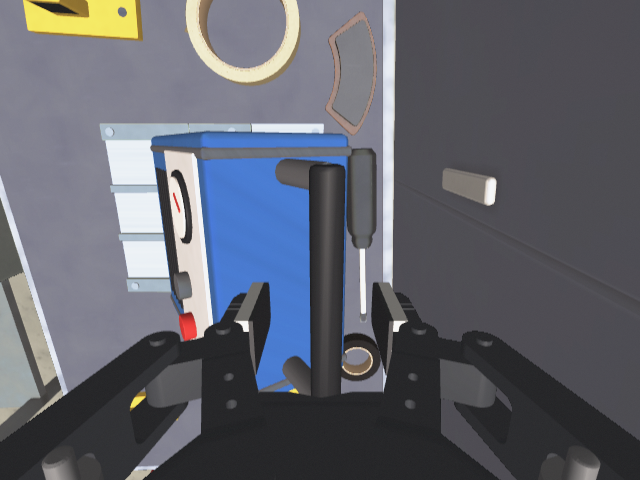

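Run:
```python
from h import *
s=env.observe(); A=np.array(s["orientation"]).reshape(3,3);p=np.array(s["ee_pos"])
f=plan(p+[0,0,.13],A,3,0.1)
f=plan([0.46,0.13,.31],down(0.70),8,0.1,f)
f=plan([0.45,0.21,.20],down(np.pi/2-.114),8,1,f)
```

```text
[[[-0.0433, 0.0, 0.0], [0.0, 0.0, 0.0], 0.1], [[-0.0434, 0.0, 0.0], [0.0, 0.0, 0.0], 0.1], [[-0.0433, 0.0, 0.0], [0.0, 0.0, 0.0], 0.1]]
end [0.6632 0.0143 0.3175]
[[[0.0009, -0.0261, -0.0132], [-0.094, 0.0, 0.0], 0.1], [[0.001, -0.0247, -0.0155], [-0.094, 0.0, 0.0], 0.1], [[0.0009, -0.0232, -0.0178], [-0.094, 0.0, 0.0], 0.1], [[0.001, -0.0214, -0.0199], [-0.093, 0.0, 0.0], 0.1], [[0.0009, -0.0195, -0.0218], [-0.094, 0.0, 0.0], 0.1], [[0.001, -0.0173, -0.0236], [-0.094, 0.0, 0.0], 0.1], [[0.0009, -0.0151, -0.025], [-0.094, 0.0, 0.0], 0.1], [[0.0009, -0.0126, -0.0264], [-0.094, 0.0, 0.0], 0.1]]
end [0.46 0.13 0.31]
[[[0.0138, 0.0055, -0.0084], [-0.095, 0.0, 0.0], 1], [[0.0137, 0.0063, -0.0079], [-0.094, 0.0, 0.0], 1], [[0.0138, 0.0069, -0.0073], [-0.095, 0.0, 0.0], 1], [[0.0137, 0.0077, -0.0066], [-0.094, 0.0, 0.0], 1], [[0.0138, 0.0082, -0.0058], [-0.095, 0.0, 0.0], 1], [[0.0137, 0.0087, -0.005], [-0.095, 0.0, 0.0], 1], [[0.0138, 0.0092, -0.0042], [-0.094, 0.0, 0.0], 1], [[0.0137, 0.0095, -0.0033], [-0.095, 0.0, 0.0], 1]]
end [0.45 0.21 0.2 ]
```

jog_arm --increments '[[[-0.03,0,0],[0,0,0],0.1],[[-0.05,0,0],[0,0,0],0.1],[[-0.05,0,0],[0,0,0],0.1]]'

```text
t: 7.05
ee_pos: [0.6626, 0.0143, 0.3184]
orientation: [[-0.002, 0.999, -0.051], [-0.0, -0.051, -0.999], [-1.0, -0.002, 0.0]]
contact_force: [1.8, 0.4, 0.1]
opening: 0.0465
```

jog_arm --increments '[[[0.001,-0.026,-0.013],[-0.094,0,0],0.1],[[0.001,-0.025,-0.016],[-0.094,0,0],0.1],[[0.001,-0.023,-0.018],[-0.094,0,0],0.1],[[0.001,-0.021,-0.02],[-0.094,0,0],0.1],[[0.001,-0.02,-0.022],[-0.094,0,0],0.1],[[0.001,-0.017,-0.024],[-0.094,0,0],0.1],[[0.001,-0.015,-0.025],[-0.094,0,0],0.1],[[0.001,-0.013,-0.026],[-0.094,0,0],0.1]]'

```text
t: 7.85
ee_pos: [0.4587, 0.1311, 0.3097]
orientation: [[0.001, 0.762, 0.648], [0.0, 0.648, -0.762], [-1.0, 0.001, 0.0]]
contact_force: [-0.1, 0.8, -0.5]
opening: 0.0469
```

jog_arm --increments '[[[0.014,0.006,-0.008],[-0.095,0,0],1],[[0.014,0.006,-0.008],[-0.095,0,0],1],[[0.014,0.007,-0.007],[-0.095,0,0],1],[[0.014,0.008,-0.007],[-0.095,0,0],1],[[0.014,0.008,-0.006],[-0.095,0,0],1],[[0.014,0.009,-0.005],[-0.095,0,0],1],[[0.014,0.009,-0.004],[-0.095,0,0],1],[[0.012,0.009,-0.003],[-0.095,0,0],1]]'

```text
t: 8.65
ee_pos: [0.4502, 0.2104, 0.199]
orientation: [[-0.0, 0.106, 0.994], [-0.0, 0.994, -0.106], [-1.0, -0.0, 0.0]]
contact_force: [0.2, 0.2, 0.1]
opening: 0.0856
```

Run:
```python
from h import *
s=env.observe();print(s["ee_pos"],s["joints"][6])
W=cam("wrist","w6"); S=cam("scene","s6");T=cam("top","t6")
```

```text
[0.45022844 0.21042594 0.1989995 ] 1.0101377364581685
```

View pics/w6.png

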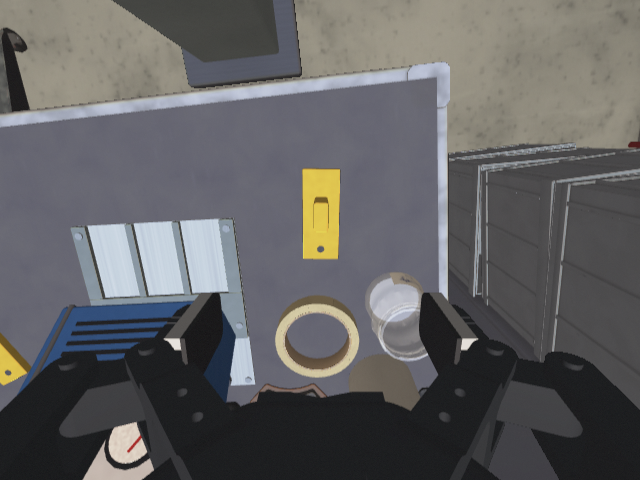

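View pics/s6.png

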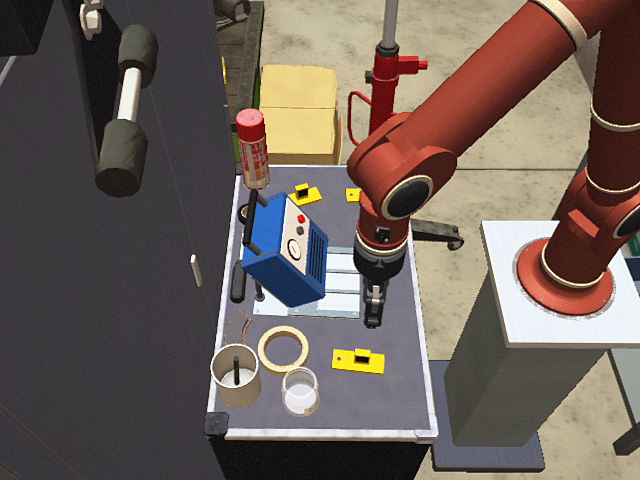

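```bash
cat >> h.py <<'E'
def packers(c,zmin=300,z=0.012):
    m=yellow(c); cs,_=cv2.findContours(m,cv2.RETR_EXTERNAL,cv2.CHAIN_APPROX_NONE); out=[]
    for k in cs:
        if cv2.contourArea(k)<zmin: continue
        h=cv2.convexHull(k); g=np.array([onz(c,q,z)[:2] for q in h[:,0,:].astype(float)]).astype(np.float32)
        r=cv2.minAreaRect(g); 
        (cx,cy),(w,hh),a=r; yaw=np.radians(a) if w>hh else np.radians(a+90)
        yaw=(yaw+np.pi/2)%np.pi-np.pi/2
        if not(.2<cx<.75 and abs(cy)<.4): continue
        out.append((cx,cy,yaw,max(w,hh),min(w,hh)))
        L=np.array([cx,cy])-0.006*np.array([np.cos(yaw),np.sin(yaw)])
        print("packer ctr %.4f %.4f yaw %.3f size %.4f x %.4f  lug %.4f %.4f"%(*out[-1],*L))
    return out
E
python3 - <<'E'
from h import *
W=cam("wrist");T=cam("top");S=cam("scene")
for c in(W,T,S): packers(c,150); print()
crop(W,50,160,320,200,2.5,"w6c")
s=env.observe();p=np.array(s["ee_pos"]);print(proj(W,[p,[p[0],p[1],.034]]))
E
```

```text
packer ctr 0.6020 -0.2044 yaw 0.386 size 0.0485 x 0.0378  lug 0.5964 -0.2066
packer ctr 0.4563 0.2100 yaw -0.115 size 0.0986 x 0.0391  lug 0.4503 0.2107

packer ctr 0.4557 0.2096 yaw -0.116 size 0.1010 x 0.0410  lug 0.4498 0.2103
packer ctr 0.4154 -0.2276 yaw 0.041 size 0.1009 x 0.0411  lug 0.4094 -0.2278
packer ctr 0.5789 -0.2157 yaw 0.388 size 0.1012 x 0.0449  lug 0.5733 -0.2180

packer ctr 0.4579 0.2090 yaw -0.113 size 0.0995 x 0.0459  lug 0.4519 0.2097
packer ctr 0.5676 -0.2171 yaw 0.385 size 0.0714 x 0.0398  lug 0.5620 -0.2193

[[318.89036372 278.71790886]
 [319.77085396 214.7173736 ]]
```

View pics/w6c.png

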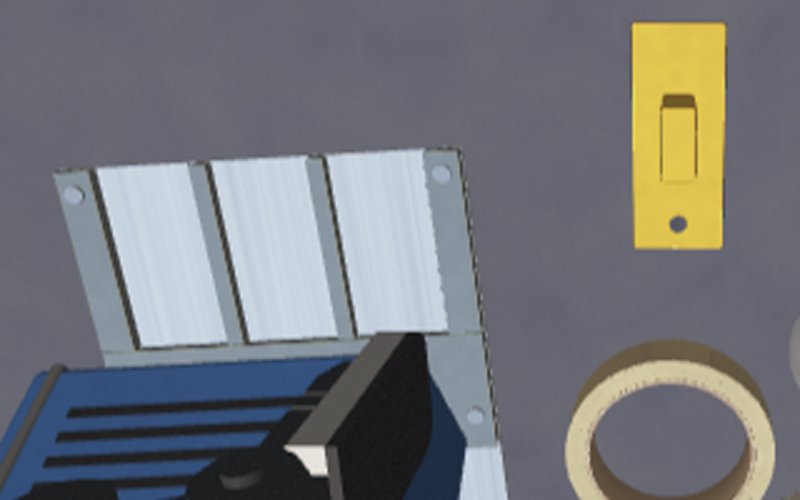

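Run:
```python
from h import *
W=cam("wrist")
for n,x,y,yy,xx in [("fr",54,172,-90,-100),("fr",92,168,-74,-100),("d1",190,164,-30,-100),("d1",206,163,-22,-100),("d2",308,157,22,-100),("d2",324,156,30,-100),("fl",423,151,74,-100),("fl",461,149,90,-100),("stop r",138,349,-74,-12.5),("stop",229,345,-30,-12.5),("stop",340,338,22,-12.5),("stop",357,335,30,-12.5),("stop l",446,332,74,-12.5),("edge",482,332,90,-12.5)]:
    q=onz(W,(x/2.5+50,y/2.5+160),.011); print(n,xx,yy,np.round(unst(q)*1000,1))
```

```text
fr -100 -90 [-97.6 -90.4  11. ]
fr -100 -74 [-98.4 -73.2  11. ]
d1 -100 -30 [-97.5 -29.6  11. ]
d1 -100 -22 [-97.5 -22.5  11. ]
d2 -100 22 [-97.4  22.9  11. ]
d2 -100 30 [-97.4  30.   11. ]
fl -100 74 [-97.   73.7  11. ]
fl -100 90 [-96.8  90.5  11. ]
stop r -12.5 -74 [-10.5 -74.   11. ]
stop -12.5 -30 [ -9.9 -30.9  11. ]
stop -12.5 22 [-10.2  21.8  11. ]
stop -12.5 30 [-11.2  30.   11. ]
stop l -12.5 74 [-10.1  71.8  11. ]
edge -12.5 90 [-9.1 88.6 11. ]
```

jog_arm --increments '[[[0.04,0,0],[0.009,0,0],0.5],[[0.04,0,0],[0,0,0],0.5],[[0.04,0,0],[0,0,0],0.5],[[0.03,0,0],[0,0,0],0.5],[[0.02,0,0],[0,0,0],0.5],[[0.011,0,0],[0,0,0],0.5],[[0,0,0],[0,0,0],0],[[0,0,0],[0,0,0],-1]]'

```text
t: 9.8
ee_pos: [0.4512, 0.2104, 0.0194]
orientation: [[0.002, 0.119, 0.993], [0.001, 0.993, -0.119], [-1.0, 0.001, 0.002]]
contact_force: [-0.6, -0.8, 0.0]
opening: 0.0357
```

jog_arm --increments '[[[0,0,0],[0,0,0],-1],[[0,0,0],[0,0,0],-1],[[0,0,0],[0,0,0],-1],[[0,0,0],[0,0,0],-1],[[0,0,0],[0,0,0],-1]]'

```text
t: 10.3
ee_pos: [0.4513, 0.2105, 0.02]
orientation: [[0.003, 0.119, 0.993], [0.001, 0.993, -0.119], [-1.0, 0.001, 0.002]]
contact_force: [-0.5, -0.9, 6.4]
opening: 0.0118
```

jog_arm --increments '[[[-0.02,0,0],[0,0,0],-1],[[-0.03,0,0],[0,0,0],-1],[[-0.03,0,0],[0,0,0],-1],[[0,0,0],[0,0,0],-1]]'

```text
t: 10.7
ee_pos: [0.453, 0.2114, 0.1022]
orientation: [[0.008, 0.119, 0.993], [0.004, 0.993, -0.119], [-1.0, 0.005, 0.007]]
contact_force: [1.0, -0.0, -1.7]
opening: 0.0116
```

```bash
sed -i 's/^YAW=.*/YAW=-0.055; O=np.array([0.5474,0.0194,0.0])/' h.py
python3 - <<'E'
from h import *
s=env.observe();p=np.array(s["ee_pos"]);print(p,s["opening"],s["contact_force"])
W=cam("wrist","w7"); A=np.array(s["orientation"]).reshape(3,3)
packers(W,300,p[2]-.018+.012-.0)
E
```

```text
[0.45299131 0.21143884 0.10224753] 0.011620074410796578 [ 0.97357746 -0.02100476 -1.67432367]
packer ctr 0.4575 0.2110 yaw -0.116 size 0.0981 x 0.0388  lug 0.4516 0.2117
```

View pics/w7.png

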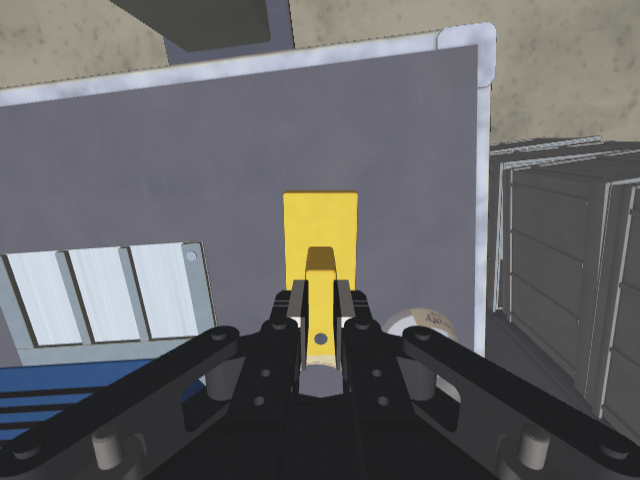

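Run:
```python
from h import *
f=plan(st([-.111,.052,.055]),down(np.pi/2+YAW),6,-1)
```

```text
[[[0.0075, -0.0223, 0.0006], [-0.011, 0.001, 0.0], -1], [[0.0075, -0.0224, 0.0004], [-0.01, 0.0, -0.001], -1], [[0.0075, -0.0223, 0.0001], [-0.011, 0.001, 0.0], -1], [[0.0075, -0.0223, -0.0001], [-0.011, 0.001, -0.001], -1], [[0.0076, -0.0223, -0.0003], [-0.01, 0.0, 0.0], -1], [[0.0075, -0.0223, -0.0006], [-0.011, 0.001, -0.001], -1]]
end [0.4394 0.0775 0.055 ]
```

jog_arm --increments '[[[0.008,-0.022,0],[-0.011,0,0],-1],[[0.008,-0.022,0],[-0.011,0,0],-1],[[0.007,-0.022,0],[-0.011,0,0],-1],[[0.007,-0.022,0],[-0.011,0,0],-1],[[0.008,-0.022,0],[-0.01,0,0],-1],[[0.007,-0.022,0],[-0.011,0,0],-1],[[0,0,0],[0,0,0],-1]]'

```text
t: 11.45
ee_pos: [0.4358, 0.0746, 0.0517]
orientation: [[-0.006, 0.06, 0.998], [-0.003, 0.998, -0.06], [-1.0, -0.004, -0.006]]
contact_force: [0.6, -0.1, -1.9]
opening: 0.0112
```

Run:
```python
from h import *
s=env.observe();p=np.array(s["ee_pos"]);print(p,unst(p),s["opening"],np.array(s["orientation"]).round(3)[:2,1])
W=cam("wrist","w8"); print(packers(W,300,p[2]-.008))
```

```text
[0.43575898 0.07458575 0.05168525] [-0.11450589  0.04896514  0.05168525] 0.011224601476735114 [0.06  0.998]
packer ctr 0.4405 0.0743 yaw -0.058 size 0.0979 x 0.0393  lug 0.4345 0.0747
[(0.4404679536819458, 0.07431468367576599, np.float64(-0.05765064653943597), 0.09789826720952988, 0.03925254940986633)]
```

View pics/w8.png

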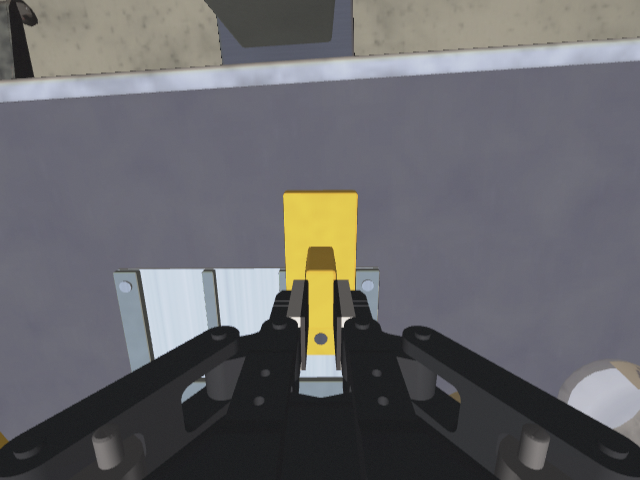

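Run:
```python
from h import *
W=cam("wrist"); crop(W,100,240,300,80,2.6,"w8c")
print("blade",unst([.4405,.0743,0])*1000)
for u,y in [((114,270),-90),((204,269),-30),((215,269),-22),((279.5,269),22),((379.5,269),90)]: print(y,np.round(unst(onz(W,u,.011))*1000,1))
```

```text
blade [-109.7563324    48.94044848    0.        ]
-90 [-101.2  -87.1   11. ]
-30 [-101.8  -26.6   11. ]
-22 [-101.8  -19.2   11. ]
22 [-101.7   24.1   11. ]
90 [-101.6   91.1   11. ]
```

View pics/w8c.png

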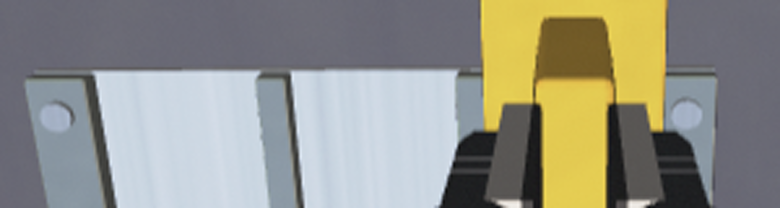

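Run:
```python
from h import *
W=cam("wrist")
g=W["p"][271:276].mean(0).astype(int)
for x in list(range(108,150))+list(range(198,222))+list(range(272,300))+list(range(350,385)): print(x,g[x],end=" | ")
```

```text
108 [162 150 136] | 109 [162 150 136] | 110 [161 150 136] | 111 [161 150 136] | 112 [161 150 137] | 113 [161 150 137] | 114 [161 150 137] | 115 [161 150 137] | 116 [161 150 137] | 117 [161 151 136] | 118 [162 151 137] | 119 [162 151 138] | 120 [162 150 137] | 121 [162 151 137] | 122 [162 150 137] | 123 [162 150 137] | 124 [162 150 137] | 125 [161 150 137] | 126 [162 150 137] | 127 [161 150 137] | 128 [162 150 136] | 129 [145 143 136] | 130 [108 114 114] | 131 [65 69 68] | 132 [64 67 66] | 133 [63 66 65] | 134 [87 86 83] | 135 [212 201 190] | 136 [227 216 206] | 137 [227 216 207] | 138 [226 215 204] | 139 [225 214 201] | 140 [225 214 202] | 141 [225 215 203] | 142 [225 214 202] | 143 [225 214 201] | 144 [226 215 203] | 145 [226 215 204] | 146 [225 214 202] | 147 [224 213 201] | 148 [223 211 199] | 149 [222 209 197] | 198 [165 153 139] | 199 [165 153 139] | 200 [165 154 140] | 201 [164 153 139] | 202 [164 153 139] | 203 [165 153 140] | 204 [164 153 139] | 205 [165 153 139] | 206 [147 145 139] | 207 [ 97 104 104] | 208 [64 67 66] | 209 [77 77 75] | 210 [220 207 197] | 211 [227 216 205] 
[... 758 characters left out ...]
 350 [ 81 201 226] | 351 [ 81 201 226] | 352 [ 81 200 226] | 353 [ 81 200 226] | 354 [ 77 188 224] | 355 [ 82 149 176] | 356 [161 151 137] | 357 [161 150 137] | 358 [161 150 137] | 359 [162 151 137] | 360 [162 151 137] | 361 [162 151 137] | 362 [162 151 138] | 363 [162 151 138] | 364 [162 151 138] | 365 [162 150 137] | 366 [162 150 137] | 367 [162 150 137] | 368 [162 150 137] | 369 [162 150 137] | 370 [162 150 137] | 371 [163 151 137] | 372 [150 154 149] | 373 [104  94  94] | 374 [116 105 105] | 375 [117 105 105] | 376 [116 105 105] | 377 [117 105 105] | 378 [117 107 107] | 379 [117 107 107] | 380 [117 106 106] | 381 [117 106 106] | 382 [118 106 106] | 383 [118 107 107] | 384 [118 107 107] |
```

Run:
```python
from h import *
W=cam("wrist","w9")
s=env.observe();p=np.array(s["ee_pos"]);print(p,unst(p)*1000,s["opening"],np.array(s["orientation"]).round(4)[:2,1])
for u,y in [((129.5,273),-74),((206.5,273),-22),((273,273),22),((283.5,273),30),((372.5,273),90)]: print(y,np.round(unst(onz(W,u,.011))*1000,1))
b=packers(W,300,p[2]-.008)[0]; print(unst([*b[:2],0])*1000,b[2]-YAW)
```

```text
[0.43819841 0.07989213 0.05324302] [-112.36185022   54.39759847   53.24301577] 0.01143069512622442 [0.0523 0.9986]
-74 [-97.  -74.7  11. ]
-22 [-97.1 -22.7  11. ]
22 [-97.2  22.2  11. ]
30 [-97.2  29.3  11. ]
90 [-97.3  89.4  11. ]
packer ctr 0.4427 0.0793 yaw -0.050 size 0.0980 x 0.0392  lug 0.4367 0.0796
[-107.83785242   54.01511165    0.        ] 0.0047385602210979275
```

jog_arm --increments '[[[0,-0.0025,0],[0.004,0,0],-1],[[0.005,0,0],[0,0,0],-1],[[0.005,0,0],[0,0,0],-1],[[0.005,0,0],[0,0,0],-1],[[0,0,0],[0,0,0],-1],[[0,0,0],[0,0,0],-1]]'

```text
t: 12.25
ee_pos: [0.438, 0.0762, 0.0383]
orientation: [[-0.001, 0.058, 0.998], [-0.0, 0.998, -0.058], [-1.0, -0.0, -0.001]]
contact_force: [0.5, 0.5, -1.0]
opening: 0.0117
```

```bash
sed -i 's/^YAW=.*/YAW=-0.055; O=np.array([0.5474,0.0190,0.0])/' h.py
python3 - <<'E'
from h import *
W=cam("wrist","w10")
s=env.observe();p=np.array(s["ee_pos"]);print(p,unst(p)*1000,s["opening"],np.array(s["orientation"]).round(4),s["contact_force"])
b=packers(W,300,p[2]-.008)[0]; print(unst([*b[:2],0])*1000,b[2]-YAW)
crop(W,100,240,300,140,2.6,"w10c")
E
```

```text
[0.43813645 0.07626989 0.0384313 ] [-112.24659026   51.17682797   38.43130149] 0.010817659199657787 [[-2.000e-04  5.770e-02  9.983e-01]
 [-0.000e+00  9.983e-01 -5.770e-02]
 [-1.000e+00 -0.000e+00 -2.000e-04]] [ 0.24509425  0.23393872 -0.67634229]
packer ctr 0.4427 0.0760 yaw -0.055 size 0.0980 x 0.0392  lug 0.4367 0.0764
[-107.65640202   51.2067189     0.        ] 0.0003467412674481099
```

View pics/w10c.png

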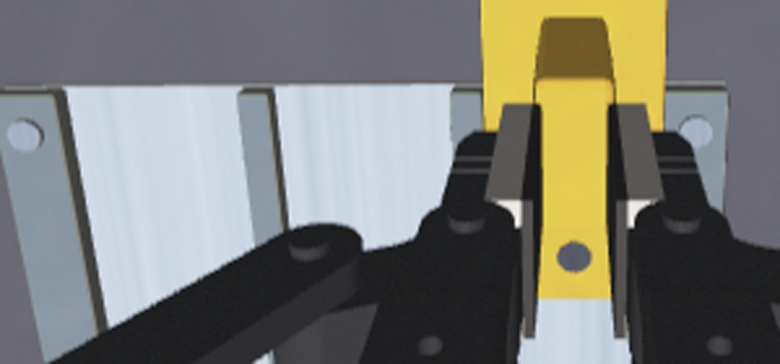

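```bash
cat >> h.py <<'E'
def edges(c,row,z=.011):
    g=c["p"][row-1:row+2].mean(0).mean(1); d=np.gradient(g)
    idx=[i for i in range(2,637) if abs(d[i])>8 and abs(d[i])>=abs(d[i-1]) and abs(d[i])>abs(d[i+1])]
    for i in idx: print(i,"%.0f"%d[i],np.round(unst(onz(c,(i,row),z))[:2]*1000,1))
E
python3 - <<'E'
from h import *
W=cam("wrist"); edges(W,278)
E
```

```text
96 21 [-99.7 -90.3]
121 -35 [-99.7 -74.5]
126 73 [-99.7 -71.3]
191 -30 [-99.6 -30.3]
203 -38 [-99.6 -22.7]
206 72 [-99.6 -20.9]
273 -30 [-99.4  21.4]
284 -32 [-99.4  28.4]
286 41 [-99.4  29.6]
304 -41 [-99.4  41. ]
306 40 [-99.4  42.3]
335 -38 [-99.4  60.6]
337 42 [-99.3  61.8]
354 -21 [-99.3  72.5]
356 11 [-99.3  73.8]
379 -30 [-99.3  88.3]
```

jog_arm --increments '[[[0.004,-0.0004,0],[0,0,0],-1],[[0.004,0,0],[0,0,0],-1],[[0.003,0,0],[0,0,0],-1],[[0.002,0,0],[0,0,0],-1],[[0,0,0],[0,0,0],-1],[[0,0,0],[0,0,0],-1]]'

```text
t: 12.95
ee_pos: [0.4381, 0.0758, 0.0255]
orientation: [[-0.0, 0.058, 0.998], [-0.0, 0.998, -0.058], [-1.0, -0.0, -0.0]]
contact_force: [0.0, 0.3, -0.8]
opening: 0.0114
```

jog_arm --increments '[[[0,0,0.008],[0,0,0],-1],[[0,0,0.008],[0,0,0],-1],[[0,0,0.008],[0,0,0],-1],[[0,0,0.008],[0,0,0],-1],[[0,0,0.006],[0,0,0],-1],[[0,0,0],[0,0,0],-1],[[0,0,0],[0,0,0],-1]]'

```text
t: 13.65
ee_pos: [0.4757, 0.0736, 0.0254]
orientation: [[-0.001, 0.058, 0.998], [-0.0, 0.998, -0.058], [-1.0, -0.0, -0.001]]
contact_force: [-0.2, -0.3, -0.7]
opening: 0.0113
```

jog_arm --increments '[[[0,0,0.002],[0,0,0],-1],[[0,0,0.002],[0,0,0],-1],[[0,0,0.002],[0,0,0],-1],[[0,0,0],[0,0,0],-1]]'

```text
t: 14.05
ee_pos: [0.4806, 0.0732, 0.0254]
orientation: [[-0.003, 0.057, 0.998], [-0.0, 0.998, -0.057], [-1.0, -0.001, -0.003]]
contact_force: [-3.1, 0.3, 0.7]
opening: 0.0116
```

jog_arm --increments '[[[0,0,0.002],[0,0,0],-1],[[0,0,0],[0,0,0],-1],[[0,0,0],[0,0,0],-1]]'

```text
t: 14.35
ee_pos: [0.4805, 0.0732, 0.0253]
orientation: [[-0.007, 0.057, 0.998], [-0.001, 0.998, -0.057], [-1.0, -0.001, -0.007]]
contact_force: [-5.5, -0.0, 3.3]
opening: 0.0112
```

jog_arm --increments '[[[0,0,0.002],[0,0,0],-1],[[0,0,0],[0,0,0],-1],[[0,0,0],[0,0,0],-1]]'

```text
t: 14.65
ee_pos: [0.4804, 0.0731, 0.0252]
orientation: [[-0.011, 0.057, 0.998], [-0.001, 0.998, -0.057], [-1.0, -0.002, -0.011]]
contact_force: [-8.8, 0.5, 7.6]
opening: 0.0113
```

Run:
```python
from h import *
W=cam("wrist","w11")
s=env.observe();p=np.array(s["ee_pos"]);print(p,unst(p)*1000,s["opening"],s["contact_force"])
b=packers(W,300,p[2]-.008)[0]; print(unst([*b[:2],0])*1000,b[2]-YAW)
S=cam("scene"); crop(S,200,150,200,200,3,"s11")
```

```text
[0.48036645 0.07311891 0.02522058] [-69.90722473  50.35209361  25.2205797 ] 0.011410961329546162 [-8.97257425  0.67153596  7.08495695]
packer ctr 0.4855 0.0731 yaw -0.053 size 0.0979 x 0.0391  lug 0.4795 0.0734
[-64.73946718  50.57955701   0.        ] 0.002454500112192122
```

View pics/w11.png

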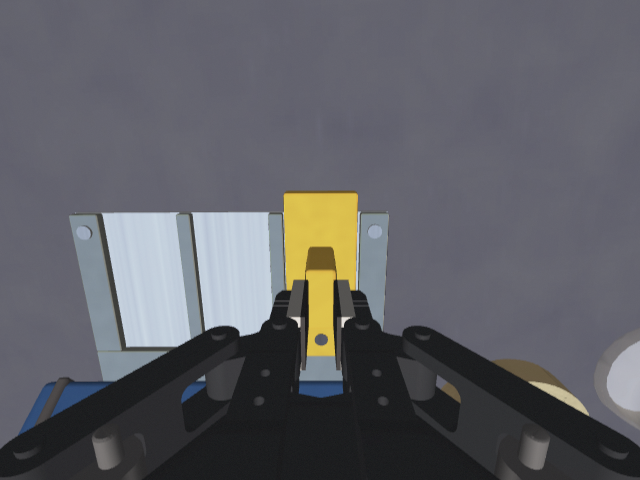

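View pics/s11.png

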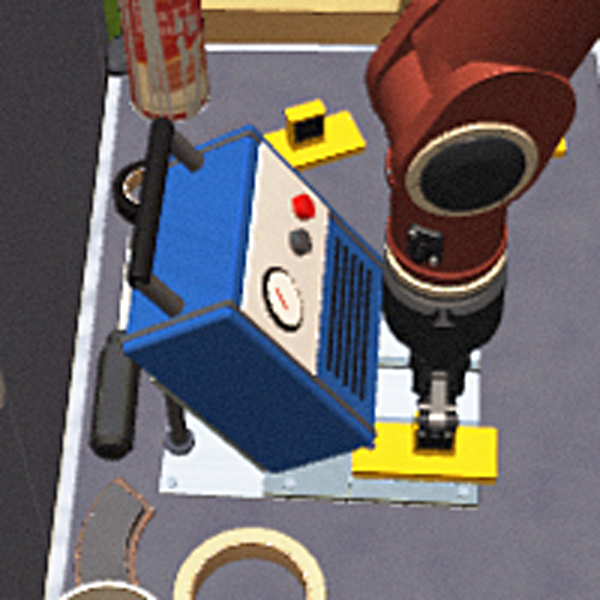

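jog_arm --increments '[[[0,0,-0.004],[0,0,0],-1],[[0,0,0],[0,0,0],-0.6],[[0,0,0],[0,0,0],-0.2],[[0,0,0],[0,0,0],0],[[0,0,0],[0,0,0],0],[[0,0,0],[0,0,0],0]]'

```text
t: 15.35
ee_pos: [0.4825, 0.0733, 0.0255]
orientation: [[0.001, 0.058, 0.998], [0.0, 0.998, -0.058], [-1.0, 0.0, 0.001]]
contact_force: [-0.4, 0.2, 0.9]
opening: 0.0427
```

jog_arm --increments '[[[-0.02,0,0],[0,0,0],0],[[-0.03,0,0],[0,0,0],0],[[-0.04,0,0],[0,0,0],0],[[-0.04,0,0],[0,0,0],0],[[-0.04,0,0],[0,0,0],0],[[0,0,0],[0,0,0],0.5],[[0,0,0],[0,0,0],0.5],[[0,0,0],[0,0,0],0.5]]'

```text
t: 16.15
ee_pos: [0.4809, 0.0731, 0.1943]
orientation: [[-0.003, 0.058, 0.998], [-0.001, 0.998, -0.058], [-1.0, -0.001, -0.003]]
contact_force: [0.4, -0.3, 0.4]
opening: 0.0641
```

```bash
sed -i 's/^YAW=.*/YAW=-0.055; O=np.array([0.5450,0.0185,0.0])/' h.py
python3 - <<'E'
from h import *
W=cam("wrist","w12");T=cam("top");S=cam("scene","s12")
b=packers(W,300,.017); print([(unst([*q[:2],0])*1000,q[2]-YAW) for q in b])
packers(T,150);packers(S,150)
crop(W,50,150,320,200,2.5,"w12c"); print(env.observe()["ee_pos"])
E
```

```text
packer ctr 0.5768 -0.2105 yaw 0.386 size 0.0969 x 0.0388  lug 0.5712 -0.2128
packer ctr 0.4856 0.0732 yaw -0.053 size 0.0991 x 0.0390  lug 0.4796 0.0736
packer ctr 0.4168 -0.2229 yaw 0.039 size 0.0971 x 0.0381  lug 0.4108 -0.2231
[(array([  44.3246933 , -226.90593005,    0.        ]), np.float64(0.44140956073131116)), (array([-62.27998241,  51.39374012,   0.        ]), np.float64(0.0018454351708910369)), (array([-114.70169791, -248.05103951,    0.        ]), np.float64(0.0939864146718335))]
packer ctr 0.4867 0.0721 yaw -0.067 size 0.1028 x 0.0403  lug 0.4807 0.0725
packer ctr 0.6034 -0.2057 yaw 0.379 size 0.0477 x 0.0450  lug 0.5979 -0.2079
packer ctr 0.4858 0.0672 yaw -0.059 size 0.0983 x 0.0510  lug 0.4798 0.0675
packer ctr 0.5676 -0.2172 yaw 0.381 size 0.0715 x 0.0394  lug 0.5620 -0.2194
[0.48106389 0.07310432 0.19405469]
```

View pics/w12.png

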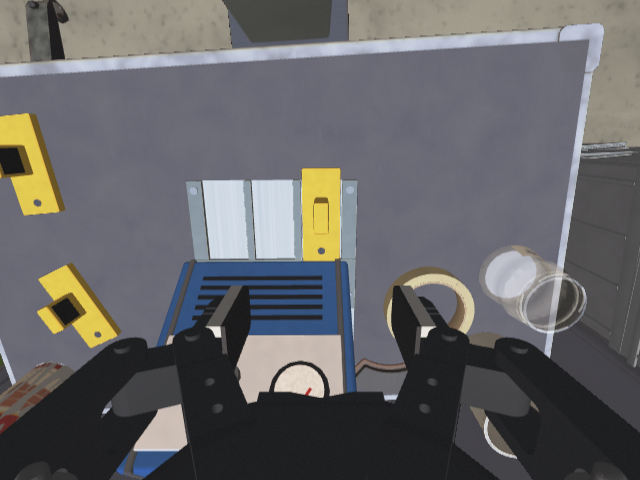

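View pics/s12.png

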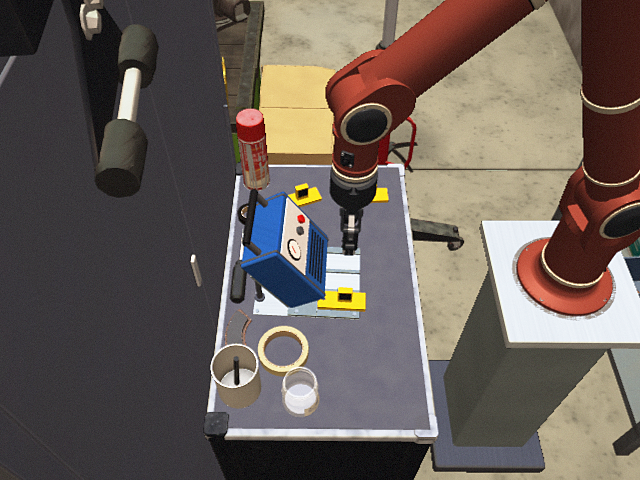

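Run:
```python
from h import *
f=plan([.41,-.2255,.2],down(np.pi/2+.04),8,.5)
```

```text
[[[-0.0007, -0.0378, -0.0067], [-0.012, 0.0, 0.0], 0.5], [[-0.0007, -0.0377, -0.0072], [-0.012, -0.001, 0.0], 0.5], [[-0.0007, -0.0376, -0.0076], [-0.013, 0.0, 0.0], 0.5], [[-0.0007, -0.0375, -0.0081], [-0.012, -0.001, 0.0], 0.5], [[-0.0007, -0.0374, -0.0086], [-0.012, 0.0, 0.0], 0.5], [[-0.0007, -0.0373, -0.009], [-0.012, -0.001, 0.001], 0.5], [[-0.0007, -0.0372, -0.0094], [-0.012, 0.0, 0.0], 0.5], [[-0.0008, -0.037, -0.0099], [-0.013, 0.0, 0.0], 0.5]]
end [ 0.41   -0.2255  0.2   ]
```

jog_arm --increments '[[[-0.001,-0.038,-0.007],[-0.012,0,0],0.5],[[-0.001,-0.038,-0.007],[-0.012,0,0],0.5],[[-0.001,-0.038,-0.008],[-0.012,0,0],0.5],[[-0.001,-0.037,-0.008],[-0.012,0,0],0.5],[[-0.001,-0.037,-0.009],[-0.012,0,0],0.5],[[0,-0.037,-0.009],[-0.012,0,0],0.5],[[0,-0.037,-0.009],[-0.012,0,0],0.5],[[0,-0.037,-0.01],[-0.013,0,0],0.5]]'

```text
t: 17.1
ee_pos: [0.4094, -0.2259, 0.1997]
orientation: [[-0.002, -0.04, 0.999], [0.001, 0.999, 0.04], [-1.0, 0.001, -0.002]]
contact_force: [1.5, 0.1, 0.2]
opening: 0.0643
```

jog_arm --increments '[[[0,0,0],[0,0,0],0.5],[[0,0,0],[0,0,0],0.5],[[0,0,0],[0,0,0],0.5]]'

```text
t: 17.4
ee_pos: [0.4104, -0.2233, 0.1999]
orientation: [[-0.001, -0.041, 0.999], [0.001, 0.999, 0.041], [-1.0, 0.002, -0.001]]
contact_force: [0.4, 0.6, -1.2]
opening: 0.0636
```

Run:
```python
from h import *
W=cam("wrist","w13");s=env.observe(); A=np.array(s["orientation"]).reshape(3,3);p=np.array(s["ee_pos"]);print(p,A[:2,1],s["joints"][6])
for b in packers(W,300,.012):
    L=np.array([b[0]-.006*np.cos(b[2]),b[1]-.006*np.sin(b[2]),.02]); print("tool shift",A.T@(L-p),"turn x",-(b[2]-(np.arctan2(A[1,1],A[0,1])-np.pi/2)))
```

```text
[ 0.41061276 -0.22306308  0.20004031] [-0.04199177  0.99911717] 2.092056647679632
packer ctr 0.5782 -0.2151 yaw 0.385 size 0.0990 x 0.0386  lug 0.5727 -0.2173
packer ctr 0.4980 0.1127 yaw -0.062 size 0.0328 x 0.0161  lug 0.4920 0.1131
packer ctr 0.4871 0.0762 yaw -0.056 size 0.1005 x 0.0406  lug 0.4811 0.0766
packer ctr 0.4161 -0.2281 yaw 0.039 size 0.0985 x 0.0392  lug 0.4101 -0.2283
tool shift [ 0.17991223 -0.00131328  0.16231362] turn x -0.3434917414649401
tool shift [0.18038256 0.33222205 0.09556595] turn x 0.10435581377103564
tool shift [0.18034704 0.29616996 0.08313769] turn x 0.09766954838022834
tool shift [ 0.18003413 -0.00544277 -0.00057542] turn x 0.0029370634672862828
```

View pics/w13.png

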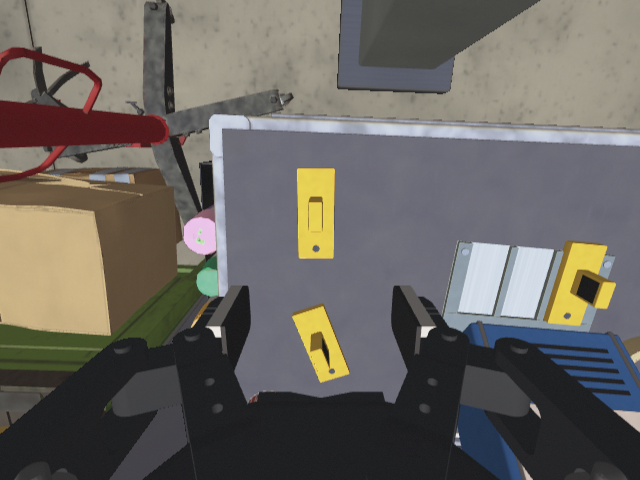

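jog_arm --increments '[[[0.04,-0.0054,-0.0006],[0,0,0],0.5],[[0.04,0,0],[0,0,0],0.5],[[0.04,0,0],[0,0,0],0.5],[[0.03,0,0],[0,0,0],0.5],[[0.02,0,0],[0,0,0],0.5],[[0.01,0,0],[0,0,0],0.5],[[0,0,0],[0,0,0],0],[[0,0,0],[0,0,0],-1]]'

```text
t: 18.25
ee_pos: [0.4107, -0.2299, 0.0212]
orientation: [[0.001, -0.04, 0.999], [-0.0, 0.999, 0.04], [-1.0, -0.0, 0.001]]
contact_force: [-0.0, -0.2, 0.0]
opening: 0.0358
```

jog_arm --increments '[[[0,0,0],[0,0,0],-1],[[0,0,0],[0,0,0],-1],[[0,0,0],[0,0,0],-1],[[0,0,0],[0,0,0],-1],[[0,0,0],[0,0,0],-1]]'

```text
t: 18.75
ee_pos: [0.4108, -0.2299, 0.0217]
orientation: [[0.002, -0.04, 0.999], [-0.0, 0.999, 0.04], [-1.0, -0.0, 0.002]]
contact_force: [-0.2, 2.4, 6.3]
opening: 0.0113
```

jog_arm --increments '[[[-0.02,0,0],[0,0,0],-1],[[-0.03,0,0],[0,0,0],-1],[[-0.03,0,0],[0,0,0],-1],[[0,0,0],[0,0,0],-1],[[0,0,0],[0,0,0],-1],[[0,0,0],[0,0,0],-1]]'

```text
t: 19.35
ee_pos: [0.4088, -0.2297, 0.0996]
orientation: [[-0.002, -0.039, 0.999], [0.001, 0.999, 0.039], [-1.0, 0.001, -0.002]]
contact_force: [-0.9, 0.6, -0.6]
opening: 0.0107
```

Run:
```python
from h import *
W=cam("wrist","w14");s=env.observe();p=np.array(s["ee_pos"]); print(p)
packers(W,300,p[2]-.008)
f=plan(st([-.111,.0,.055]),down(np.pi/2+YAW),8,-1)
```

```text
[ 0.40876224 -0.22960182  0.09935611]
packer ctr 0.4842 -0.2286 yaw -1.192 size 0.0267 x 0.0252  lug 0.4820 -0.2231
packer ctr 0.4139 -0.2278 yaw 0.039 size 0.0976 x 0.0391  lug 0.4079 -0.2280
[[[0.0056, 0.0316, 0.0044], [0.012, 0.0, 0.0], -1], [[0.0056, 0.0317, 0.0041], [0.012, -0.001, 0.0], -1], [[0.0055, 0.0317, 0.0037], [0.011, 0.0, 0.0], -1], [[0.0056, 0.0318, 0.0033], [0.012, 0.0, -0.001], -1], [[0.0056, 0.0318, 0.0029], [0.012, -0.001, 0.0], -1], [[0.0055, 0.0318, 0.0026], [0.012, 0.0, 0.0], -1], [[0.0056, 0.0318, 0.0021], [0.011, 0.0, 0.0], -1], [[0.0055, 0.0319, 0.0018], [0.012, -0.001, 0.0], -1]]
end [0.4341 0.0246 0.055 ]
```

View pics/w14.png

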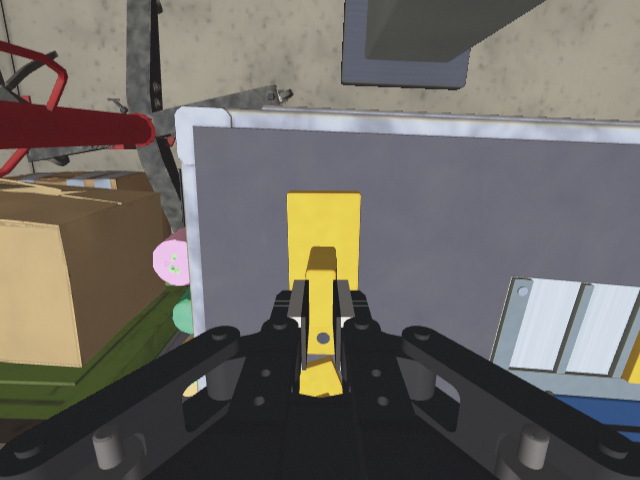

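jog_arm --increments '[[[0.005,0.032,0.004],[0.012,0,0],-1],[[0.005,0.032,0.004],[0.012,0,0],-1],[[0.006,0.032,0.004],[0.012,0,0],-1],[[0.006,0.032,0.003],[0.012,0,0],-1],[[0.006,0.032,0.003],[0.012,0,0],-1],[[0.006,0.032,0.003],[0.012,0,0],-1],[[0.006,0.032,0.002],[0.012,0,0],-1],[[0.005,0.028,0.002],[0.011,0,0],-1]]'

```text
t: 20.2
ee_pos: [0.4345, 0.0236, 0.0541]
orientation: [[-0.003, 0.055, 0.998], [-0.0, 0.998, -0.055], [-1.0, -0.0, -0.003]]
contact_force: [0.2, 0.0, -1.4]
opening: 0.011
```

jog_arm --increments '[[[0,0,0],[0,0,0],-1],[[0,0,0],[0,0,0],-1],[[0,0,0],[0,0,0],-1],[[0,0,0],[0,0,0],-1]]'

```text
t: 20.6
ee_pos: [0.4351, 0.0205, 0.0554]
orientation: [[-0.001, 0.058, 0.998], [-0.001, 0.998, -0.058], [-1.0, -0.001, -0.001]]
contact_force: [0.1, -0.7, -0.9]
opening: 0.0108
```

Run:
```python
from h import *
W=cam("wrist","w15");s=env.observe();p=np.array(s["ee_pos"]);print(p,unst(p)*1000,s["opening"],np.array(s["orientation"]).round(4)[:2,1])
for b in packers(W,300,p[2]-.0095): print(unst([*b[:2],0])*1000,b[2]-YAW)
edges(W,278)
```

```text
[0.43524156 0.02055677 0.05548025] [-109.70553827   -3.98001154   55.48024767] 0.011411215643932599 [0.0582 0.9983]
packer ctr 0.5212 -0.1853 yaw 0.382 size 0.0329 x 0.0325  lug 0.5156 -0.1875
packer ctr 0.4529 0.0669 yaw -0.053 size 0.0533 x 0.0338  lug 0.4469 0.0672
packer ctr 0.4409 0.0218 yaw -0.058 size 0.0984 x 0.0393  lug 0.4350 0.0222
[ -12.57085975 -204.76129585    0.        ] 0.4374544336174074
[-94.66061198  43.24042638   0.        ] 0.0024293332398904258
[-104.08113422   -2.41412       0.        ] -0.0029389337274367475
195 21 [-90. -90.]
200 11 [-90.  -86.6]
210 -26 [-90.  -79.7]
212 15 [-90.  -78.3]
218 -37 [-90.  -74.2]
220 75 [-90.  -72.8]
282 -32 [-89.9 -30.3]
288 12 [-89.8 -26.2]
304 -27 [-89.8 -15.2]
306 25 [-89.8 -13.9]
335 -38 [-89.8   6. ]
337 43 [-89.7   7.4]
357 -26 [-89.7  21.1]
359 19 [-89.7  22.5]
369 30 [-89.7  29.3]
371 -61 [-89.7  30.7]
373 42 [-89.7  32.1]
432 -38 [-89.6  72.5]
434 29 [-89.6  73.9]
439 -20 [-89.6  77.3]
441 35 [-89.6  78.7]
452 -15 [-89.5  86.2]
456 -21 [-89.5  89. ]
```

View pics/w15.png

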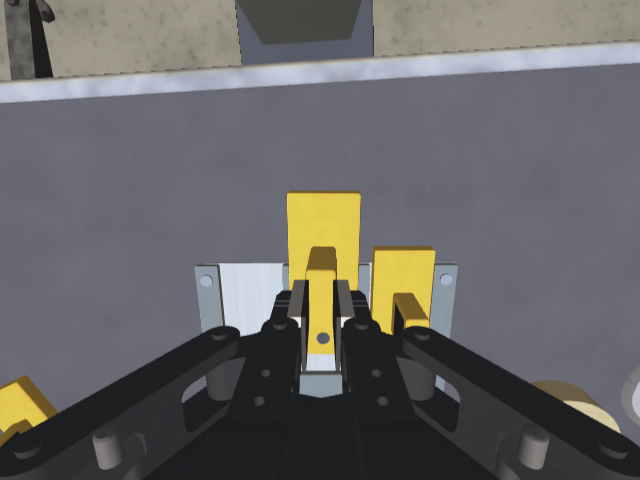

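jog_arm --increments '[[[0,0.0021,0],[0,0,0],-1],[[0.005,0,0],[0,0,0],-1],[[0.005,0,0],[0,0,0],-1],[[0.004,0,0],[0,0,0],-1],[[0,0,0],[0,0,0],-1],[[0,0,0],[0,0,0],-1],[[0,0,0],[0,0,0],-1]]'

```text
t: 21.35
ee_pos: [0.4356, 0.024, 0.0415]
orientation: [[0.0, 0.056, 0.998], [-0.0, 0.998, -0.056], [-1.0, -0.0, 0.0]]
contact_force: [0.2, 0.7, -1.2]
opening: 0.0115
```

Run:
```python
from h import *
W=cam("wrist","w16");s=env.observe();p=np.array(s["ee_pos"]);print(p,unst(p)*1000,s["opening"],np.array(s["orientation"]).round(4)[:2,1])
for b in packers(W,300,p[2]-.0095): print(unst([*b[:2],0])*1000,b[2]-YAW)
edges(W,282)
```

```text
[0.43564823 0.02395245 0.04160429] [-109.48614868   -0.56710798   41.6042936 ] 0.01122841122627308 [0.0557 0.9984]
packer ctr 0.5318 -0.1900 yaw 0.396 size 0.0255 x 0.0165  lug 0.5262 -0.1923
packer ctr 0.4547 0.0704 yaw -0.054 size 0.0490 x 0.0362  lug 0.4487 0.0707
packer ctr 0.4414 0.0253 yaw -0.056 size 0.0984 x 0.0393  lug 0.4354 0.0256
[  -1.73307801 -208.91171953    0.        ] 0.4511095923697069
[-93.01074348  46.83331492   0.        ] 0.000585360501119965
[-103.81560159    1.11119964    0.        ] -0.0005355640016950144
181 21 [-92.6 -90.1]
205 -38 [-92.6 -74.6]
208 75 [-92.6 -72.7]
274 -32 [-92.6 -30.2]
285 -16 [-92.6 -23.1]
287 49 [-92.6 -21.9]
289 -24 [-92.6 -20.6]
293 -42 [-92.6 -18. ]
304 -29 [-92.6 -10.9]
308 72 [-92.6  -8.4]
333 -70 [-92.6   7.7]
337 28 [-92.6  10.3]
348 42 [-92.6  17.4]
369 -60 [-92.6  30.9]
371 41 [-92.6  32.2]
434 -31 [-92.5  72.7]
436 24 [-92.5  74. ]
443 -10 [-92.5  78.5]
459 -21 [-92.5  88.8]
```

jog_arm --increments '[[[0,-0.0013,0],[0,0,0],-1],[[0.004,0,0],[0,0,0],-1],[[0.004,0,0],[0,0,0],-1],[[0.004,0,0],[0,0,0],-1],[[0.002,0,0],[0,0,0],-1],[[0,0,0],[0,0,0],-1],[[0,0,0],[0,0,0],-1],[[0,0,0],[0,0,0],-1]]'

```text
t: 22.2
ee_pos: [0.4355, 0.0226, 0.0275]
orientation: [[0.0, 0.056, 0.998], [-0.0, 0.998, -0.056], [-1.0, -0.0, 0.0]]
contact_force: [-0.4, 0.5, -1.8]
opening: 0.0109
```

Run:
```python
from h import *
W=cam("wrist","w17");s=env.observe();p=np.array(s["ee_pos"]);print(p,unst(p)*1000,s["opening"],s["contact_force"])
for b in packers(W,1000,p[2]-.0095): print(unst([*b[:2],0])*1000,b[2]-YAW)
crop(W,160,170,320,210,2.5,"w17c")
```

```text
[0.43554476 0.02264068 0.02760687] [-109.51734859   -1.88258584   27.60686553] 0.011182951000738232 [-0.52877069 -0.72285131 -1.42936131]
packer ctr 0.4583 0.0739 yaw -0.055 size 0.0450 x 0.0391  lug 0.4523 0.0742
packer ctr 0.4411 0.0240 yaw -0.056 size 0.0989 x 0.0392  lug 0.4351 0.0243
[-89.58740664  50.50278531   0.        ] -0.00041731964929574844
[-104.03432657   -0.24191466    0.        ] -0.0010614051589309878
```

View pics/w17c.png

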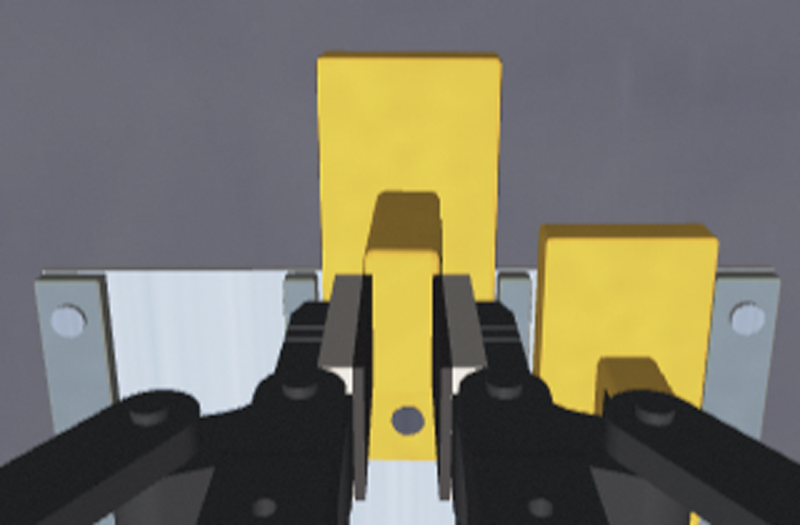

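jog_arm --increments '[[[0,0,0.008],[0,0,0],-1],[[0,0,0.008],[0,0,0],-1],[[0,0,0.008],[0,0,0],-1],[[0,0,0.008],[0,0,0],-1],[[0,0,0.004],[0,0,0],-1],[[0,0,0],[0,0,0],-1],[[0,0,0],[0,0,0],-1]]'

```text
t: 22.95
ee_pos: [0.4709, 0.0206, 0.0274]
orientation: [[-0.001, 0.056, 0.998], [-0.0, 0.998, -0.056], [-1.0, -0.0, -0.001]]
contact_force: [0.0, 0.9, -1.7]
opening: 0.011
```

jog_arm --increments '[[[0,0,0.002],[0,0,0],-1],[[0,0,0.002],[0,0,0],-1],[[0,0,0.002],[0,0,0],-1],[[0,0,0],[0,0,0],-1],[[0,0,0],[0,0,0],-1]]'

```text
t: 23.45
ee_pos: [0.4774, 0.0203, 0.0275]
orientation: [[0.0, 0.056, 0.998], [-0.0, 0.998, -0.056], [-1.0, -0.0, 0.0]]
contact_force: [0.5, -0.4, -1.8]
opening: 0.011
```

jog_arm --increments '[[[0,0,0.002],[0,0,0],-1],[[0,0,0.002],[0,0,0],-1],[[0,0,0.001],[0,0,0],-1],[[0,0,0],[0,0,0],-1],[[0,0,0],[0,0,0],-1]]'

```text
t: 23.95
ee_pos: [0.4773, 0.0204, 0.0272]
orientation: [[-0.01, 0.055, 0.998], [0.0, 0.998, -0.055], [-1.0, -0.0, -0.01]]
contact_force: [-8.0, 0.9, 5.6]
opening: 0.0113
```

Run:
```python
from h import *
W=cam("wrist","w18");s=env.observe();p=np.array(s["ee_pos"]);print(p,unst(p)*1000,s["opening"],s["contact_force"])
for b in packers(W,1000,p[2]-.0095): print(unst([*b[:2],0])*1000,b[2]-YAW)
```

```text
[0.47733537 0.02035639 0.02717409] [-67.66436521  -1.86609912  27.17409295] 0.010517947303994435 [-7.68086416  1.07940454  4.89813467]
packer ctr 0.4833 0.0216 yaw -0.053 size 0.0987 x 0.0392  lug 0.4773 0.0220
packer ctr 0.4796 0.0741 yaw -0.053 size 0.0868 x 0.0417  lug 0.4736 0.0744
[-61.82142729  -0.26579459   0.        ] 0.0016132075238355983
[-68.32380591  51.92145907   0.        ] 0.001652622307968983
```

View pics/w18.png

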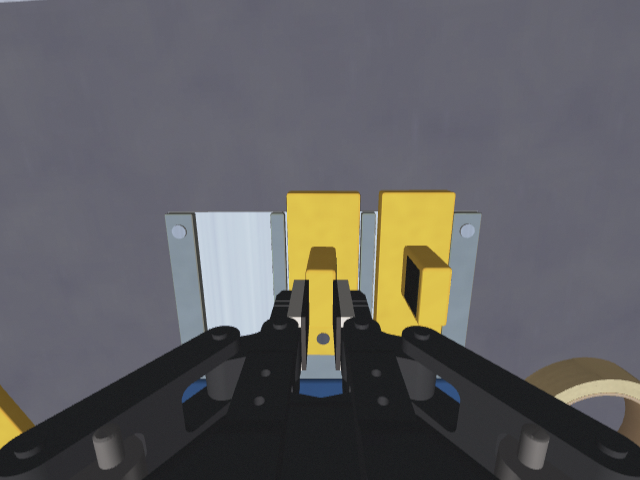

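jog_arm --increments '[[[0,0,-0.004],[0,0,0],-1],[[0,0,0],[0,0,0],-0.6],[[0,0,0],[0,0,0],-0.35],[[0,0,0],[0,0,0],-0.3],[[0,0,0],[0,0,0],-0.3],[[0,0,0],[0,0,0],-0.3]]'

```text
t: 24.6
ee_pos: [0.4788, 0.0202, 0.0276]
orientation: [[0.001, 0.056, 0.998], [-0.0, 0.998, -0.056], [-1.0, -0.0, 0.001]]
contact_force: [1.2, 0.6, 0.9]
opening: 0.03
```

jog_arm --increments '[[[-0.02,0,0],[0,0,0],-0.3],[[-0.03,0,0],[0,0,0],-0.3],[[-0.04,0,0],[0,0,0],-0.3],[[-0.04,0,0],[0,0,0],-0.3],[[-0.04,0,0],[0,0,0],-0.3],[[0,0,0],[0,0,0],0.5],[[0,0,0],[0,0,0],0.5],[[0,0,0],[0,0,0],0.5]]'

```text
t: 25.4
ee_pos: [0.4772, 0.0203, 0.1963]
orientation: [[-0.003, 0.056, 0.998], [-0.0, 0.998, -0.056], [-1.0, -0.0, -0.003]]
contact_force: [0.1, 0.6, -0.0]
opening: 0.0635
```

Run:
```python
from h import *
W=cam("wrist","w19");S=cam("scene","s19");T=cam("top")
for b in packers(W,300,.017): print(unst([*b[:2],0])*1000,b[2]-YAW)
packers(T,150); packers(S,150)
p=np.array(env.observe()["ee_pos"]);print(p)
f=plan([.53,-.19,.2],down(np.pi/2+.2),6,.5)
f=plan([.573,-.2165,.2],down(np.pi/2+.386),2,.5,f)
```

```text
packer ctr 0.5764 -0.2112 yaw 0.386 size 0.0973 x 0.0383  lug 0.5708 -0.2135
packer ctr 0.4858 0.0728 yaw -0.055 size 0.0986 x 0.0393  lug 0.4798 0.0731
packer ctr 0.4827 0.0215 yaw -0.040 size 0.0986 x 0.0388  lug 0.4767 0.0217
[  43.98461717 -227.65309519    0.        ] 0.4407690704891472
[-62.0967538   50.95686969   0.        ] -3.675392952267459e-05
[-62.376513    -0.41682132   0.        ] 0.015475893104080214
packer ctr 0.4864 0.0721 yaw -0.067 size 0.1023 x 0.0403  lug 0.4804 0.0725
packer ctr 0.4833 0.0206 yaw -0.067 size 0.1017 x 0.0399  lug 0.4773 0.0210
packer ctr 0.5951 -0.2161 yaw 0.210 size 0.0729 x 0.0364  lug 0.5892 -0.2174
packer ctr 0.4846 0.0406 yaw 1.520 size 0.1037 x 0.0982  lug 0.4843 0.0346
packer ctr 0.5677 -0.2171 yaw 0.381 size 0.0712 x 0.0394  lug 0.5622 -0.2193
[0.47740463 0.02022669 0.19608227]
[[[-0.0007, -0.0345, 0.0107], [-0.043, -0.001, 0.0], 0.5], [[-0.0006, -0.0349, 0.0092], [-0.042, 0.0, 0.0], 0.5], [[-0.0007, -0.0353, 0.0078], [-0.043, -0.001, 0.0], 0.5], [[-0.0006, -0.0356, 0.0062], [-0.043, 0.0, 0.0], 0.5], [[-0.0007, -0.0358, 0.0046], [-0.042, -0.001, 0.0], 0.5], [[-0.0006, -0.036, 0.0032], [-0.043, 0.0, 0.0], 0.5]]
end [ 0.53 -0.19  0.2 ]
[[[0.0, -0.0172, 0.0184], [-0.093, 0.0, 0.0], 0.5], [[0.0, -0.0189, 0.0168], [-0.093, 0.0, 0.0], 0.5]]
end [ 0.573  -0.2165  0.2   ]
```

View pics/w19.png

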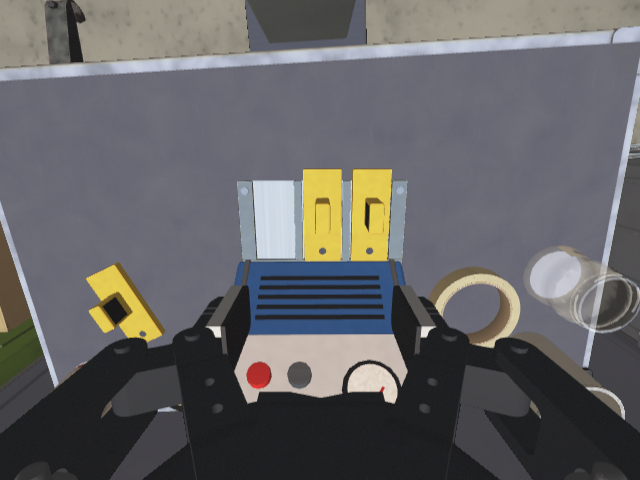

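View pics/s19.png

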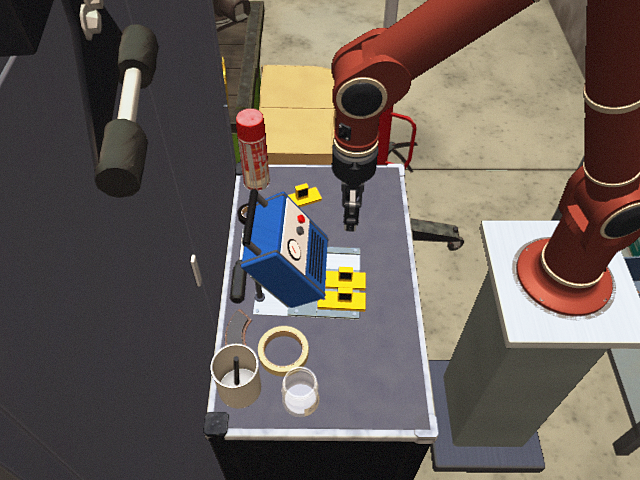

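Run:
```python
from h import *
S=cam("scene");T=cam("top")
for c in(S,T):
    h=cv2.cvtColor(c["p"],cv2.COLOR_BGR2HSV);m=cv2.inRange(h,(0,120,80),(6,255,255))|cv2.inRange(h,(172,120,80),(180,255,255))
    cs,_=cv2.findContours(m,0,1); print([(cv2.boundingRect(k),cv2.contourArea(k)) for k in cs if cv2.contourArea(k)>100])
print(onz(S,(257,189),0),onz(S,(249,117),.205),onz(T,(420,195),0),onz(T,(429,140),.205))
```

```text
[((517, 238, 96, 76), 2713.0), ((565, 204, 24, 29), 392.0), ((578, 180, 62, 42), 638.0), ((570, 166, 15, 18), 117.5), ((236, 111, 31, 73), 801.0), ((334, 106, 82, 61), 794.5), ((332, 0, 164, 91), 4806.0)]
[((629, 329, 11, 18), 128.5), ((542, 257, 98, 111), 4070.5), ((330, 213, 129, 261), 20690.5), ((286, 142, 95, 97), 4129.5), ((409, 134, 36, 48), 541.5)]
[ 0.68536986 -0.25132427  0.        ] [ 0.68897148 -0.27788216  0.205     ] [ 0.66859513 -0.28132035  0.        ] [ 0.68741494 -0.27793485  0.205     ]
```

jog_arm --increments '[[[-0.001,-0.034,0.011],[-0.043,0,0],0.5],[[-0.001,-0.035,0.009],[-0.043,0,0],0.5],[[-0.001,-0.035,0.008],[-0.043,0,0],0.5],[[-0.001,-0.036,0.006],[-0.043,0,0],0.5],[[0,-0.036,0.005],[-0.043,0,0],0.5],[[0,-0.036,0.003],[-0.043,0,0],0.5],[[0,-0.017,0.018],[-0.093,0,0],0.5],[[0,-0.019,0.017],[-0.093,0,0],0.5]]'

```text
t: 26.45
ee_pos: [0.5741, -0.218, 0.2008]
orientation: [[-0.002, -0.38, 0.925], [0.0, 0.925, 0.38], [-1.0, 0.001, -0.001]]
contact_force: [0.1, -0.0, 0.2]
opening: 0.0643
```

jog_arm --increments '[[[0,0,0],[0,0,0],0.5],[[0,0,0],[0,0,0],0.5],[[0,0,0],[0,0,0],0.5],[[0,0,0],[0,0,0],0.5]]'

```text
t: 26.85
ee_pos: [0.5737, -0.2153, 0.2015]
orientation: [[-0.001, -0.379, 0.925], [0.0, 0.925, 0.379], [-1.0, 0.001, -0.001]]
contact_force: [0.4, 0.0, 1.2]
opening: 0.064
```

Run:
```python
from h import *
W=cam("wrist","w20");s=env.observe(); A=np.array(s["orientation"]).reshape(3,3);p=np.array(s["ee_pos"]);print(p,A[:2,1],s["joints"][6])
for b in packers(W,300,.012):
    L=np.array([b[0]-.006*np.cos(b[2]),b[1]-.006*np.sin(b[2]),.02]); print("tool shift",A.T@(L-p),"turn x",-(b[2]-(np.arctan2(A[1,1],A[0,1])-np.pi/2)))
```

```text
[ 0.5738661  -0.21538246  0.2016679 ] [-0.37901006  0.92539248] 2.3295738949581186
packer ctr 0.4766 0.1145 yaw -0.054 size 0.0333 x 0.0158  lug 0.4706 0.1149
packer ctr 0.4779 0.0725 yaw -0.057 size 0.0843 x 0.0487  lug 0.4719 0.0729
packer ctr 0.5791 -0.2153 yaw 0.385 size 0.0988 x 0.0393  lug 0.5735 -0.2176
packer ctr 0.4755 0.0246 yaw -0.056 size 0.0845 x 0.0401  lug 0.4695 0.0249
tool shift [0.18178493 0.34469984 0.02962961] turn x 0.4431384454725251
tool shift [0.18177488 0.30533378 0.01490554] turn x 0.4453884171194791
tool shift [ 0.18166753 -0.00196076 -0.00109119] turn x 0.0033428912133768307
tool shift [ 0.18176498  0.26186723 -0.00545061] turn x 0.44517509791616416
```

View pics/w20.png

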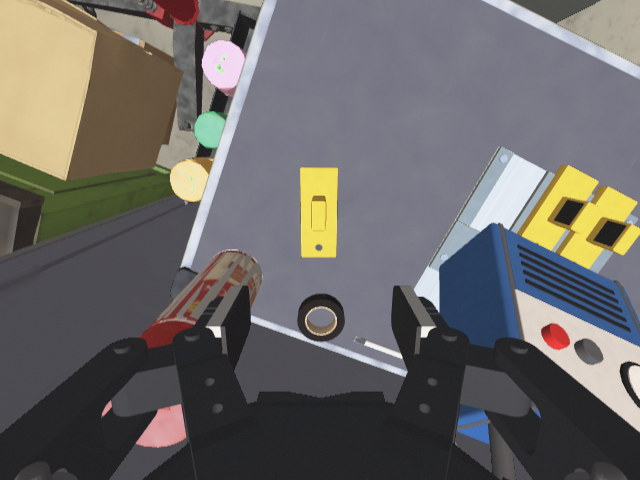

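jog_arm --increments '[[[0.04,-0.002,-0.001],[0,0,0],0.5],[[0.04,0,0],[0,0,0],0.5],[[0.04,0,0],[0,0,0],0.5],[[0.03,0,0],[0,0,0],0.5],[[0.02,0,0],[0,0,0],0.5],[[0.012,0,0],[0,0,0],0.5],[[0,0,0],[0,0,0],0],[[0,0,0],[0,0,0],-1]]'

```text
t: 27.7
ee_pos: [0.5749, -0.2186, 0.0205]
orientation: [[0.002, -0.379, 0.926], [-0.001, 0.926, 0.379], [-1.0, -0.001, 0.001]]
contact_force: [0.6, 0.1, 0.1]
opening: 0.0358
```

jog_arm --increments '[[[0,0,0],[0,0,0],-1],[[0,0,0],[0,0,0],-1],[[0,0,0],[0,0,0],-1],[[0,0,0],[0,0,0],-1],[[0,0,0],[0,0,0],-1]]'

```text
t: 28.2
ee_pos: [0.575, -0.2183, 0.0211]
orientation: [[0.002, -0.379, 0.926], [-0.0, 0.926, 0.379], [-1.0, -0.001, 0.002]]
contact_force: [-1.0, 1.0, 5.6]
opening: 0.0112
```

jog_arm --increments '[[[-0.02,0,0],[0,0,0],-1],[[-0.03,0,0],[0,0,0],-1],[[-0.03,0,0],[0,0,0],-1],[[0,0,0],[0,0,0],-1],[[0,0,0],[0,0,0],-1],[[0,0,0],[0,0,0],-1]]'

```text
t: 28.8
ee_pos: [0.5729, -0.2179, 0.0981]
orientation: [[-0.003, -0.379, 0.926], [0.001, 0.926, 0.379], [-1.0, 0.002, -0.002]]
contact_force: [-0.5, 0.4, -2.2]
opening: 0.0111
```

Run:
```python
from h import *
W=cam("wrist","w21");s=env.observe();p=np.array(s["ee_pos"]); print(p,s["opening"])
packers(W,1000,p[2]-.008)
f=plan(st([-.130,-.11,.095]),down(np.pi/2+YAW),6,-1)
f=plan(st([-.111,-.052,.055]),down(np.pi/2+YAW),3,-1,f)
```

```text
[ 0.57284788 -0.21784595  0.09786655] 0.011106817924372148
packer ctr 0.4971 -0.0575 yaw -0.051 size 0.0362 x 0.0279  lug 0.4911 -0.0572
packer ctr 0.5767 -0.2149 yaw 0.389 size 0.0987 x 0.0392  lug 0.5712 -0.2172
[[[0.0006, 0.0309, -0.0168], [0.074, -0.001, 0.0], -1], [[0.0006, 0.0297, -0.0191], [0.074, 0.0, -0.001], -1], [[0.0005, 0.0281, -0.0212], [0.074, -0.001, 0.0], -1], [[0.0005, 0.0265, -0.0232], [0.074, 0.0, 0.0], -1], [[0.0006, 0.0247, -0.0251], [0.073, -0.001, 0.0], -1], [[0.0005, 0.0228, -0.0269], [0.074, 0.0, -0.001], -1]]
end [ 0.4091 -0.0842  0.095 ]
[[[0.0133, 0.0193, 0.0064], [0.0, 0.0, 0.0], -1], [[0.0133, 0.0194, 0.0063], [0.0, 0.0, 0.0], -1], [[0.0134, 0.0193, 0.0064], [0.0, 0.0, 0.0], -1]]
end [ 0.4313 -0.0273  0.055 ]
```

View pics/w21.png

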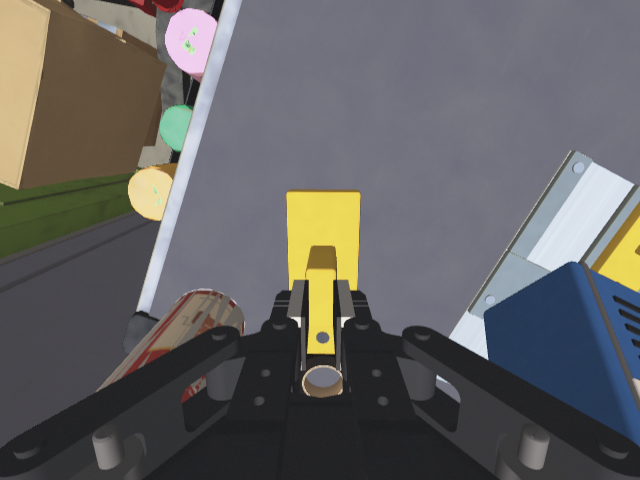

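Run:
```python
from h import *
f=plan(st([-.120,-.12,.095]),down(np.pi/2+YAW),6,-1)
f=plan(st([-.109,-.053,.055]),down(np.pi/2+YAW),3,-1,f)
```

```text
[[[0.0006, 0.0287, -0.016], [0.074, -0.001, 0.0], -1], [[0.0006, 0.0275, -0.0181], [0.074, 0.0, -0.001], -1], [[0.0005, 0.026, -0.0201], [0.074, -0.001, 0.0], -1], [[0.0005, 0.0245, -0.022], [0.074, 0.0, 0.0], -1], [[0.0005, 0.0228, -0.0237], [0.073, -0.001, 0.0], -1], [[0.0005, 0.021, -0.0253], [0.074, 0.0, -0.001], -1]]
end [ 0.4186 -0.0948  0.095 ]
[[[0.0133, 0.0223, 0.0037], [0.0, 0.0, 0.0], -1], [[0.0134, 0.0224, 0.0036], [0.0, 0.0, 0.0], -1], [[0.0133, 0.0223, 0.0037], [0.0, 0.0, 0.0], -1]]
end [ 0.4332 -0.0285  0.055 ]
```

jog_arm --increments '[[[0.001,0.029,-0.016],[0.074,0,0],-1],[[0,0.027,-0.018],[0.074,0,0],-1],[[0,0.026,-0.02],[0.074,0,0],-1],[[0,0.024,-0.022],[0.074,0,0],-1],[[0,0.023,-0.024],[0.073,0,0],-1],[[0,0.021,-0.025],[0.074,0,0],-1],[[0,0,0],[0,0,0],-1]]'

```text
t: 29.55
ee_pos: [0.4141, -0.0921, 0.0972]
orientation: [[-0.01, 0.052, 0.999], [0.004, 0.999, -0.052], [-1.0, 0.003, -0.01]]
contact_force: [0.2, 0.2, -2.1]
opening: 0.0113
```

jog_arm --increments '[[[0.013,0.022,0.004],[0,0,0],-1],[[0.013,0.022,0.004],[0,0,0],-1],[[0.013,0.021,0.004],[0,0,0],-1],[[0,0,0],[0,0,0],-1],[[0,0,0],[0,0,0],-1],[[0,0,0],[0,0,0],-1],[[0,0,0],[0,0,0],-1]]'

```text
t: 30.25
ee_pos: [0.4359, -0.0328, 0.0598]
orientation: [[0.001, 0.057, 0.998], [-0.001, 0.998, -0.057], [-1.0, -0.001, 0.001]]
contact_force: [0.6, 0.3, -1.9]
opening: 0.0111
```

Run:
```python
from h import *
W=cam("wrist","w22");s=env.observe();p=np.array(s["ee_pos"]);print(p,unst(p)*1000,s["opening"],np.array(s["orientation"]).round(4)[:2,1])
for b in packers(W,1000,p[2]-.009): print(unst([*b[:2],0])*1000,b[2]-YAW)
edges(W,275)
```

```text
[ 0.43586457 -0.03257646  0.05985544] [-106.16261741  -56.99865143   59.85543578] 0.011131212338519138 [0.0567 0.9984]
packer ctr 0.4516 0.0141 yaw -0.051 size 0.0580 x 0.0334  lug 0.4457 0.0144
packer ctr 0.4636 0.0613 yaw -0.050 size 0.0774 x 0.0429  lug 0.4576 0.0616
packer ctr 0.4409 -0.0315 yaw -0.056 size 0.0980 x 0.0393  lug 0.4349 -0.0312
[-92.97019772  -9.48105677   0.        ] 0.004192878513740901
[-83.64316445  38.25540532   0.        ] 0.004687693844277092
[-101.22215447  -55.69522635    0.        ] -0.0013410370733894436
273 21 [-86.5 -90.1]
279 13 [-86.5 -85.9]
287 -15 [-86.5 -80.4]
289 11 [-86.5 -79. ]
304 -21 [-86.5 -68.5]
306 21 [-86.5 -67.1]
335 -51 [-86.5 -46.8]
337 55 [-86.5 -45.4]
357 -26 [-86.4 -31.5]
359 20 [-86.4 -30.1]
370 34 [-86.4 -22.4]
372 -63 [-86.4 -21. ]
374 39 [-86.4 -19.6]
432 -17 [-86.4  20.9]
434 9 [-86.4  22.3]
444 -34 [-86.4  29.2]
450 39 [-86.4  33.4]
508 -9 [-86.3  73.9]
516 23 [-86.3  79.5]
525 -10 [-86.3  85.8]
529 -20 [-86.3  88.6]
```

View pics/w22.png

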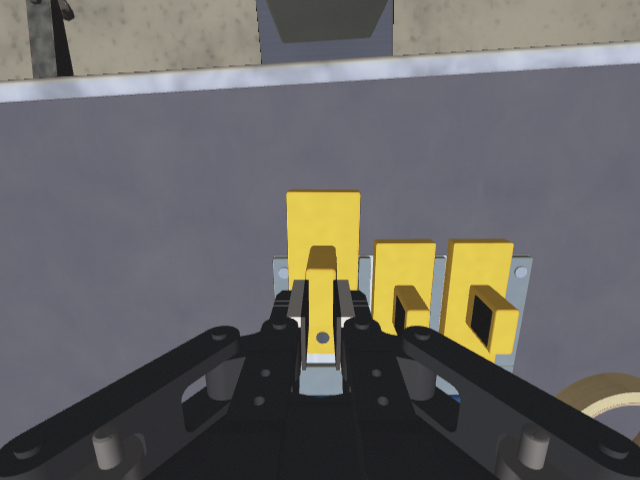

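jog_arm --increments '[[[0,0.003,-0.002],[0,0,0],-1],[[0.005,0,0],[0,0,0],-1],[[0.005,0,0],[0,0,0],-1],[[0.005,0,0],[0,0,0],-1],[[0,0,0],[0,0,0],-1],[[0,0,0],[0,0,0],-1],[[0,0,0],[0,0,0],-1]]'

```text
t: 31.0
ee_pos: [0.434, -0.0284, 0.0445]
orientation: [[0.0, 0.055, 0.998], [-0.0, 0.998, -0.055], [-1.0, -0.0, 0.0]]
contact_force: [0.4, 0.9, -1.2]
opening: 0.0113
```

Run:
```python
from h import *
W=cam("wrist","w23");s=env.observe();p=np.array(s["ee_pos"]);print(p,unst(p)*1000,s["opening"],np.array(s["orientation"]).round(4)[:2,1])
for b in packers(W,1000,p[2]-.009): print(unst([*b[:2],0])*1000,b[2]-YAW)
edges(W,282)
```

```text
[ 0.43405496 -0.028413    0.04458898] [-108.19836035  -52.94096501   44.58897589] 0.011178060915136132 [0.0547 0.9985]
packer ctr 0.4934 0.0842 yaw -0.054 size 0.0331 x 0.0154  lug 0.4874 0.0845
packer ctr 0.4621 0.0639 yaw -0.055 size 0.0659 x 0.0359  lug 0.4561 0.0642
packer ctr 0.4519 0.0180 yaw -0.049 size 0.0507 x 0.0356  lug 0.4459 0.0183
packer ctr 0.4388 -0.0273 yaw -0.058 size 0.0985 x 0.0393  lug 0.4328 -0.0269
[-55.10983885  62.78923096   0.        ] 0.0012824429164475862
[-85.25996097  40.7555391    0.        ] 0.00027203959887184964
[-92.92876288  -5.58757213   0.        ] 0.0055187332624363
[-103.56788867  -51.54369658    0.        ] -0.0025118958466429572
264 29 [-89.9 -89.6]
270 8 [-89.9 -85.7]
280 -17 [-90.  -79.1]
287 -39 [-90.  -74.6]
289 49 [-90.  -73.3]
293 -42 [-90.  -70.6]
304 -29 [-90.  -63.5]
308 72 [-90.  -60.9]
333 -70 [-90.  -44.5]
337 29 [-90.  -41.9]
348 42 [-90.  -34.7]
356 -16 [-90.  -29.5]
367 29 [-90.  -22.3]
369 -63 [-90. -21.]
372 40 [-90.  -19.1]
433 -19 [-90.   20.8]
435 10 [-90.   22.1]
446 -32 [-90.   29.3]
453 35 [-90.   33.8]
520 -24 [-90.   77.6]
522 37 [-90.   78.9]
533 -16 [-90.   86.1]
537 -20 [-90.   88.7]
```

jog_arm --increments '[[[0.005,-0.0003,0],[0,0,0],-1],[[0.005,0,0],[0,0,0],-1],[[0.004,0,0],[0,0,0],-1],[[0.003,0,0],[0,0,0],-1],[[0,0,0],[0,0,0],-1],[[0,0,0],[0,0,0],-1],[[0,0,0],[0,0,0],-1]]'

```text
t: 31.75
ee_pos: [0.434, -0.0287, 0.0276]
orientation: [[0.0, 0.055, 0.998], [-0.0, 0.998, -0.055], [-1.0, -0.0, 0.0]]
contact_force: [1.5, 1.5, -1.7]
opening: 0.0112
```

Run:
```python
from h import *
W=cam("wrist","w24");s=env.observe();p=np.array(s["ee_pos"]);print(p,unst(p)*1000,s["opening"],s["contact_force"])
for b in packers(W,1000,p[2]-.009): print(unst([*b[:2],0])*1000,b[2]-YAW)
crop(W,160,170,320,210,2.5,"w24c")
```

```text
[ 0.43404361 -0.02868134  0.02761584] [-108.1949408   -53.20952544   27.61584221] 0.011281477598089678 [-0.53899632  0.43337157 -1.45306675]
packer ctr 0.4660 0.0725 yaw -0.055 size 0.0607 x 0.0392  lug 0.4600 0.0728
packer ctr 0.4558 0.0223 yaw -0.049 size 0.0462 x 0.0391  lug 0.4498 0.0225
packer ctr 0.4387 -0.0275 yaw -0.055 size 0.0985 x 0.0393  lug 0.4328 -0.0272
[-81.89071623  49.59440887   0.        ] 0.0004977425012565109
[-89.24941293  -1.15444393   0.        ] 0.0056751939764788165
[-103.56292204  -51.75263514    0.        ] 0.0003221070273656326
```

View pics/w24c.png

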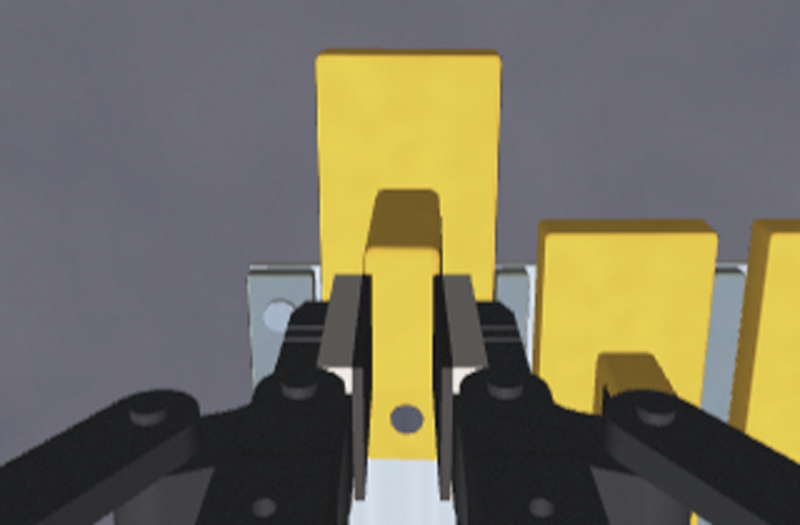

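Seated between the lands; need about 41 mm of sliding.

jog_arm --increments '[[[0,0,0.008],[0,0,0],-1],[[0,0,0.008],[0,0,0],-1],[[0,0,0.008],[0,0,0],-1],[[0,0,0.008],[0,0,0],-1],[[0,0,0.004],[0,0,0],-1],[[0,0,0],[0,0,0],-1],[[0,0,0],[0,0,0],-1]]'

```text
t: 32.5
ee_pos: [0.4694, -0.0306, 0.0274]
orientation: [[-0.001, 0.055, 0.999], [0.0, 0.999, -0.055], [-1.0, -0.0, -0.001]]
contact_force: [-0.3, 0.8, -1.7]
opening: 0.011
```

jog_arm --increments '[[[0,0,0.002],[0,0,0],-1],[[0,0,0.002],[0,0,0],-1],[[0,0,0.002],[0,0,0],-1],[[0,0,0],[0,0,0],-1],[[0,0,0],[0,0,0],-1]]'

```text
t: 33.0
ee_pos: [0.4756, -0.0309, 0.0274]
orientation: [[-0.001, 0.055, 0.999], [0.0, 0.999, -0.055], [-1.0, -0.0, -0.001]]
contact_force: [0.1, 0.3, -0.7]
opening: 0.011
```

jog_arm --increments '[[[0,0,0.002],[0,0,0],-1],[[0,0,0.001],[0,0,0],-1],[[0,0,0],[0,0,0],-1],[[0,0,0],[0,0,0],-1]]'

```text
t: 33.4
ee_pos: [0.4759, -0.031, 0.0272]
orientation: [[-0.006, 0.055, 0.998], [0.001, 0.998, -0.055], [-1.0, 0.0, -0.006]]
contact_force: [-5.4, -0.2, 1.5]
opening: 0.0111
```

Run:
```python
from h import *
W=cam("wrist","w25");s=env.observe();p=np.array(s["ee_pos"]);print(p,unst(p)*1000,s["opening"],s["contact_force"])
for b in packers(W,1000,p[2]-.009): print(unst([*b[:2],0])*1000,b[2]-YAW)
```

```text
[ 0.475874   -0.03098755  0.02717427] [-66.30103434 -53.21273574  27.17426575] 0.010826161426229334 [-4.49696285 -0.5060121   1.61904859]
packer ctr 0.4805 -0.0296 yaw -0.049 size 0.0984 x 0.0394  lug 0.4745 -0.0293
packer ctr 0.4775 0.0225 yaw -0.051 size 0.0878 x 0.0416  lug 0.4715 0.0228
packer ctr 0.4856 0.0797 yaw -0.052 size 0.0986 x 0.0555  lug 0.4796 0.0800
[-61.79707473 -51.53044491   0.        ] 0.006066146024502679
[-67.61847564   0.23542556   0.        ] 0.0038983328971780654
[-62.69954419  57.86674556   0.        ] 0.0032772837309720873
```

View pics/w25.png

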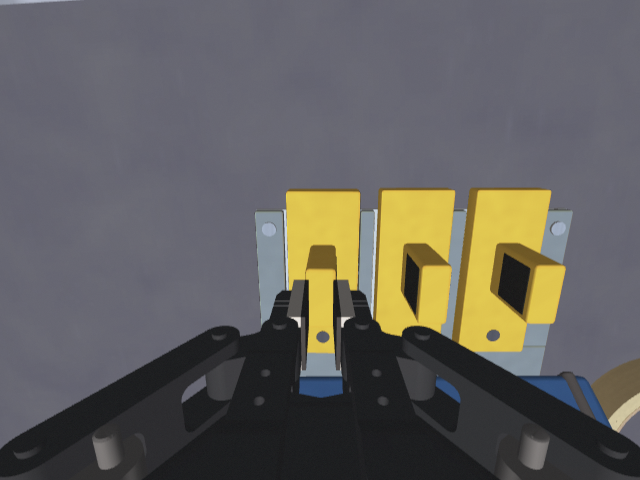

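jog_arm --increments '[[[0,0,-0.002],[0,0,0],-1],[[0,0,0],[0,0,0],-0.6],[[0,0,0],[0,0,0],-0.35],[[0,0,0],[0,0,0],-0.3],[[0,0,0],[0,0,0],-0.3],[[0,0,0],[0,0,0],-0.3]]'

```text
t: 34.05
ee_pos: [0.4774, -0.0311, 0.0276]
orientation: [[0.001, 0.055, 0.998], [-0.0, 0.998, -0.055], [-1.0, -0.0, 0.001]]
contact_force: [0.4, -0.6, -0.6]
opening: 0.0297
```

jog_arm --increments '[[[-0.02,0,0],[0,0,0],-0.3],[[-0.03,0,0],[0,0,0],-0.3],[[-0.04,0,0],[0,0,0],-0.3],[[-0.04,0,0],[0,0,0],-0.3],[[-0.04,0,0],[0,0,0],-0.3],[[0,0,0],[0,0,0],0.1],[[0,0,0],[0,0,0],0.1],[[0,0,0],[0,0,0],0.1]]'

```text
t: 34.85
ee_pos: [0.4758, -0.0308, 0.1964]
orientation: [[-0.003, 0.055, 0.999], [0.0, 0.999, -0.055], [-1.0, -0.0, -0.003]]
contact_force: [0.8, -0.5, -0.6]
opening: 0.047
```

Run:
```python
from h import *
W=cam("wrist","w26");S=cam("scene","s26");T=cam("top","t26")
for b in packers(W,300,.017): print(unst([*b[:2],0])*1000,b[2]-YAW)
p=np.array(env.observe()["ee_pos"]);print(p)
# handle ends from scene: dark bar mask
f=plan([.47,-.03,.34],down(np.pi/2+YAW),4,.1)
f=plan(st([.119,0,.34]),down(YAW),16,.1,f)
```

```text
packer ctr 0.4860 0.0728 yaw -0.054 size 0.0984 x 0.0397  lug 0.4800 0.0731
packer ctr 0.4826 0.0215 yaw -0.052 size 0.0973 x 0.0395  lug 0.4766 0.0218
packer ctr 0.4802 -0.0298 yaw -0.045 size 0.0985 x 0.0392  lug 0.4742 -0.0296
[-61.93490271  50.93702246   0.        ] 0.0012017491354188795
[-62.480883    -0.44025208   0.        ] 0.0034012538797141903
[-62.00209588 -51.80857804   0.        ] 0.010173273057623007
[ 0.47586982 -0.03096194  0.19611941]
[[[-0.036, 0.0001, -0.0016], [0.0, -0.001, 0.0], 0.1], [[-0.0359, 0.0002, -0.0016], [0.0, -0.001, 0.0], 0.1], [[-0.036, 0.0001, -0.0015], [0.0, 0.0, 0.0], 0.1], [[-0.036, 0.0002, -0.0015], [0.0, -0.001, 0.0], 0.1]]
end [ 0.47 -0.03  0.34]
[[[0.0, 0.0033, 0.012], [0.098, 0.0, 0.0], 0.1], [[0.0, 0.0044, 0.0115], [0.098, 0.0, 0.0], 0.1], [[0.0, 0.0056, 0.0111], [0.099, 0.0, 0.0], 0.1], [[0.0, 0.0066, 0.0105], [0.098, 0.0, 0.0], 0.1], [[0.0, 0.0076, 0.0098], [0.098, 0.0, 0.0], 0.1], [[0.0, 0.0085, 0.009], [0.098, 0.0, 0.0], 0.1], [[0.0, 0.0094, 0.0081], [0.098, 0.0, 0.0], 0.1], [[0.0, 0.0101, 0.0071], [0.098, 0.0, 0.0], 0.1], [[0.0, 0.0108, 0.0062], [0.099, 0.0, 0.0], 0.1], [[0.0, 0.0113, 0.005], [0.098, 0.0, 0.0], 0.1], [[0.0, 0.0118, 0.0039], [0.098, 0.0, 0.0], 0.1], [[0.0, 0.012, 0.0028], [0.098, 0.0, 0.0], 0.1], [[0.0, 0.0123, 0.0015], [0.098, 0.0, 0.0], 0.1], [[0.0, 0.0124, 0.0003], [0.099, 0.0, 0.0], 0.1], [[0.0, 0.0124, -0.0009], [0.098, 0.0, 0.0], 0.1], [[0.0, 0.0122, -0.0021], [0.098, 0.0, 0.0], 0.1]]
end [0.6638 0.012  0.34  ]
```

View pics/w26.png

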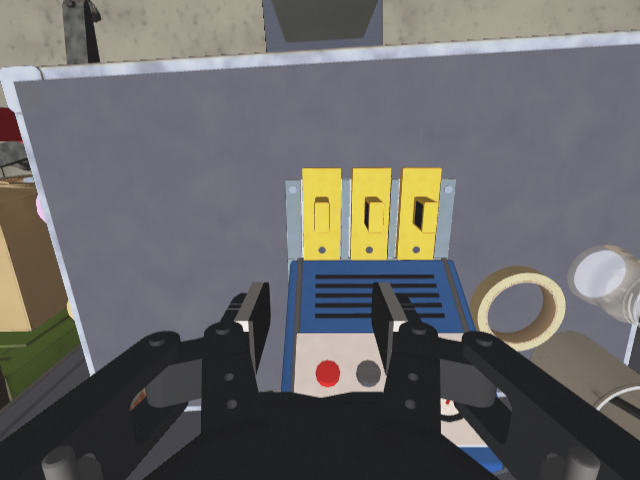

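View pics/t26.png

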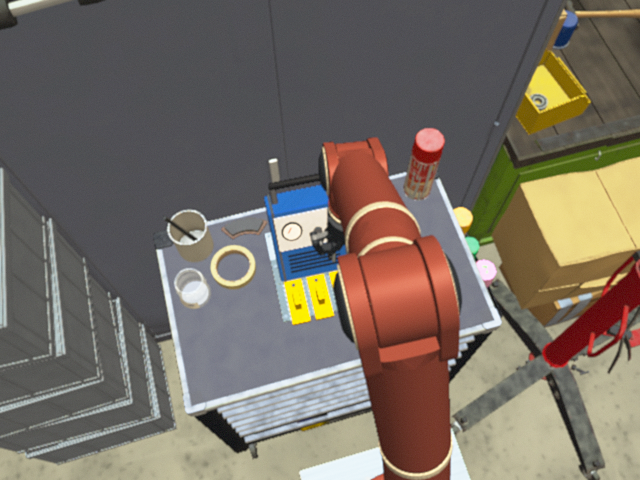

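jog_arm --increments '[[[-0.036,0,-0.001],[0,0,0],0.1],[[-0.036,0,-0.001],[0,0,0],0.1],[[-0.036,0,-0.001],[0,0,0],0.1],[[-0.036,0,-0.001],[0,0,0],0.1],[[0,0.003,0.012],[0.098,0,0],0.1],[[0,0.004,0.012],[0.098,0,0],0.1],[[0,0.006,0.011],[0.098,0,0],0.1],[[0,0.007,0.011],[0.098,0,0],0.1]]'

```text
t: 35.8
ee_pos: [0.5224, -0.0203, 0.3404]
orientation: [[-0.002, 0.436, 0.9], [-0.0, 0.9, -0.436], [-1.0, -0.001, -0.002]]
contact_force: [0.8, -0.5, 0.1]
opening: 0.047
```

jog_arm --increments '[[[0,0.008,0.01],[0.098,0,0],0.1],[[0,0.008,0.009],[0.098,0,0],0.1],[[0,0.009,0.008],[0.098,0,0],0.1],[[0,0.01,0.007],[0.098,0,0],0.1],[[0,0.011,0.006],[0.099,0,0],0.1],[[0,0.011,0.005],[0.098,0,0],0.1],[[0,0.012,0.004],[0.098,0,0],0.1],[[0,0.012,0.003],[0.098,0,0],0.1]]'

```text
t: 36.6
ee_pos: [0.6191, 0.0004, 0.3399]
orientation: [[-0.003, 0.944, 0.329], [-0.0, 0.329, -0.944], [-1.0, -0.003, -0.001]]
contact_force: [0.2, -0.7, 0.4]
opening: 0.0467
```

jog_arm --increments '[[[0,0.012,0.002],[0.098,0,0],0.1],[[0,0.012,0],[0.099,0,0],0.1],[[0,0.012,-0.001],[0.098,0,0],0.1],[[0,0.012,-0.002],[0.098,0,0],0.1],[[0,0,0],[0,0,0],0.1],[[0,0,0],[0,0,0],0.1],[[0,0,0],[0,0,0],0.1]]'

```text
t: 37.3
ee_pos: [0.6656, 0.0099, 0.3412]
orientation: [[-0.001, 0.999, -0.053], [-0.0, -0.053, -0.999], [-1.0, -0.001, 0.0]]
contact_force: [-0.5, -0.5, 0.7]
opening: 0.0472
```

Run:
```python
from h import *
W=cam("wrist","w27");p=np.array(env.observe()["ee_pos"]);print(p,env.observe()["orientation"],env.observe()["joints"])
print(proj(W,[st([.119,y,.209]) for y in(-.06,0,.06)]))
f=plan([p[0],p[1],.188],down(YAW),5,.1)
```

```text
[0.66564339 0.0099037  0.34152228] [[-5.05988919e-04  9.98567435e-01 -5.35053414e-02]
 [ 5.86208361e-05 -5.35053186e-02 -9.98567563e-01]
 [-9.99999870e-01 -5.08400650e-04 -3.14637596e-05]] [-0.34703305  0.62080421  0.6224193   1.13898461 -0.34736813  1.4823878
  0.15990601]
[[318.14454543 279.51951954]
 [318.14395071 219.16188675]
 [318.14328814 151.91795274]]
[[[0.0307, 0.0, 0.0], [0.0, 0.0, 0.0], 0.1], [[0.0307, 0.0, 0.0], [0.001, 0.0, 0.0], 0.1], [[0.0307, 0.0, 0.0], [0.0, 0.0, 0.0], 0.1], [[0.0307, 0.0001, 0.0], [0.0, 0.0, 0.0], 0.1], [[0.0307, 0.0, 0.0], [0.0, 0.0, 0.001], 0.1]]
end [0.6657 0.0099 0.188 ]
```

View pics/w27.png

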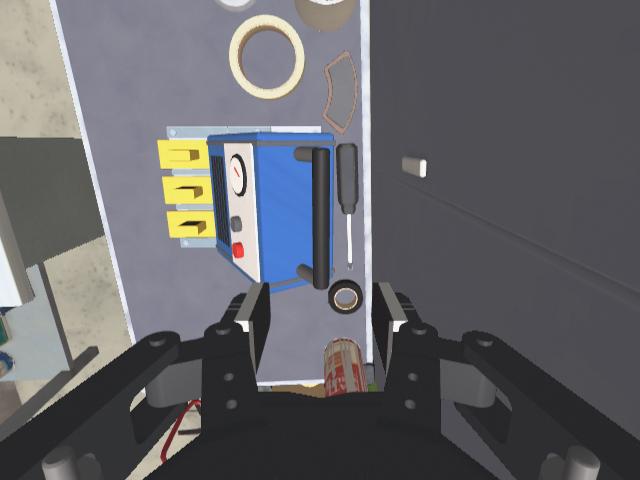

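jog_arm --increments '[[[0.035,0,0],[0,0,0],0.1],[[0.035,0,0],[0,0,0],0.1],[[0.035,0,0],[0,0,0],0.1],[[0.03,0,0],[0,0,0],0.1],[[0.018,0,0],[0,0,0],0.1],[[0,0,0],[0,0,0],0.1],[[0,0,0],[0,0,0],0.1]]'

```text
t: 38.05
ee_pos: [0.6664, 0.0101, 0.1894]
orientation: [[0.001, 0.999, -0.054], [-0.0, -0.054, -0.999], [-1.0, 0.001, 0.0]]
contact_force: [-0.3, -0.2, -0.1]
opening: 0.0471
```

Run:
```python
from h import *
W=cam("wrist","w28");p=np.array(env.observe()["ee_pos"]);print(p,unst(p)*1000)
```

```text
[0.66697709 0.00985234 0.19024483] [122.26802977  -1.92922136 190.24482661]
```

View pics/w28.png

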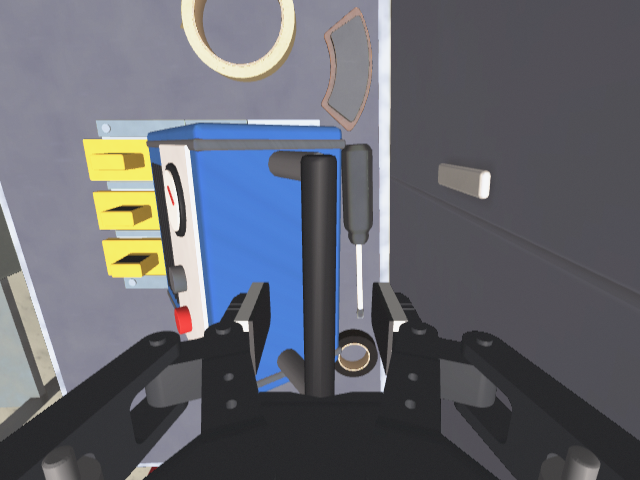

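jog_arm --increments '[[[0,0,0],[0,0,0],-0.2],[[0,0,0],[0,0,0],-0.4],[[0,0,0],[0,0,0],-0.5],[[0,0,0],[0,0,0],-0.53],[[0,0,0],[0,0,0],-0.53]]'

```text
t: 38.6
ee_pos: [0.6662, 0.0103, 0.1886]
orientation: [[0.0, 0.999, -0.054], [-0.0, -0.054, -0.999], [-1.0, 0.0, 0.0]]
contact_force: [0.2, 0.2, 1.1]
opening: 0.0199
```

jog_arm --increments '[[[-0.002,-0.006,0],[0,0,0],-0.53],[[-0.002,-0.006,0],[0,0,0],-0.53],[[-0.002,-0.006,0],[0,0,0],-0.53],[[-0.002,-0.006,0],[0,0,0],-0.53],[[-0.002,-0.006,0],[0,0,0],-0.53],[[-0.001,-0.006,0],[0,0,0],-0.53],[[-0.001,-0.006,0],[0,0,0],-0.53],[[-0.001,-0.006,0],[0,0,0],-0.53]]'

```text
t: 39.4
ee_pos: [0.6177, 0.0129, 0.2016]
orientation: [[-0.0, 0.999, -0.054], [0.0, -0.054, -0.999], [-1.0, -0.0, -0.0]]
contact_force: [0.0, -0.1, 0.1]
opening: 0.02
```

Run:
```python
from h import *
S=cam("scene");crop(S,200,90,200,250,2.4,"s29");s=env.observe();print(unst(s["ee_pos"])*1000,s["contact_force"],s["opening"])
```

```text
[ 72.00895209  -1.57548501 201.79628652] [-0.86741488 -0.30013305  0.64760264] 0.020042175426431736
```

View pics/s29.png

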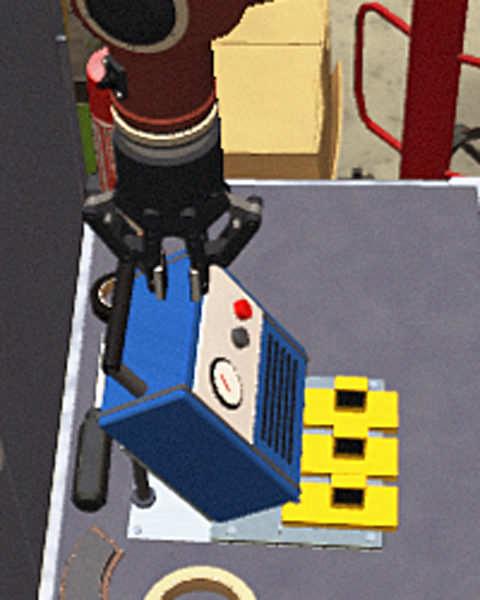

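Run:
```python
from h import *
W=cam("wrist","w30");T=cam("top","t30");crop(T,230,120,200,200,3,"t30c")
```

```text
(no output)
```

View pics/w30.png

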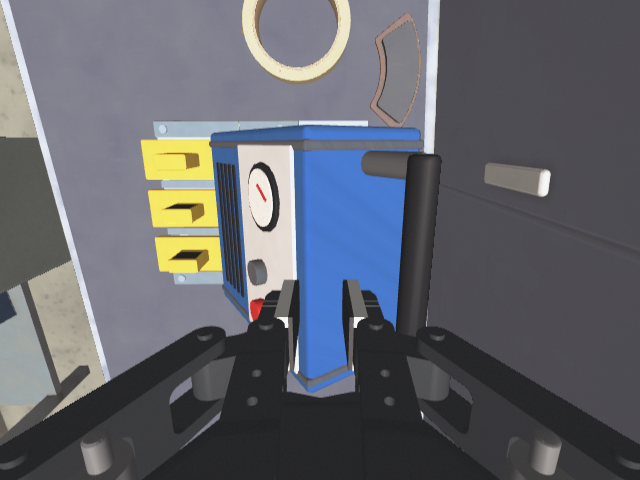

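View pics/t30c.png

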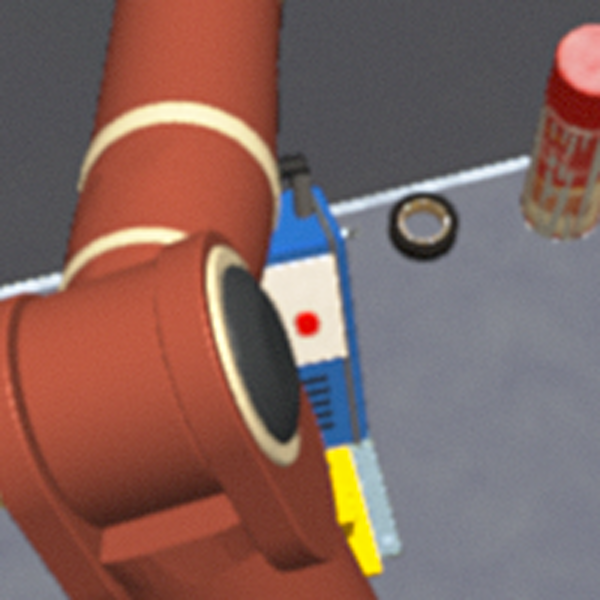

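Run:
```python
from h import *
W=cam("wrist");s=env.observe();A=np.array(s["orientation"]);p=np.array(s["ee_pos"])
Rt=W["R"]@A; tt=W["R"]@p+W["t"]  # cam = Rt*tool + tt
def mk(p,A): R=Rt@A.T; return dict(R=R,t=tt-R@np.array(p),K=W["K"])
A28=down(np.arctan2(-.054,.999)); W28=mk([0.66670,.00995,.1900],A28); W27=mk([.66564,.0099,.3415],down(-.0535))
import cv2
def col(f,rows):
    g=cv2.imread(f"pics/{f}.png"); 
    for r in rows: 
        d=(g[r].astype(int).max(1)<60); idx=np.where(d)[0]; print(f,r,idx[(idx>250)&(idx<470)][[0,-1]] if len(idx) else None)
col("w28",[180,200,220,250]);col("w30",[180,200,220,250]);col("w27",[170,190,210,230])
# far end points
for a,ua,b,ub in [(W28,(319,158),W,(425,158)),(W27,(321,152),W,(425,158)),(W27,(321,152),W28,(319,158))]:
    X,e=tri(a,ua,b,ub); print(unst(X)*1000,e)
```

```text
w28 180 [301 345]
w28 200 [302 346]
w28 220 [302 347]
w28 250 [303 335]
w30 180 [269 439]
w30 200 [273 437]
w30 220 [271 435]
w30 250 [401 432]
w27 170 [312 339]
w27 190 [313 340]
w27 210 [313 342]
w27 230 [313 328]
[121.59550809  61.90113404 212.5945312 ] [np.float64(5.2868206426900634e-05), np.float64(5.286820642689085e-05)]
[121.48743915  60.95543142 212.8168078 ] [np.float64(0.0009032687231356069), np.float64(0.0009032687231355793)]
[121.27476532  57.20636935 109.09480905] [np.float64(0.00023534517432891884), np.float64(0.0002353451743289136)]
```

jog_arm --increments '[[[-0.03,0,0],[0,0,0],0.1],[[-0.03,0,0],[0,0,0],0.1],[[0,0.02,0],[0,0,0],0.1],[[0,0.03,0],[0,0,0],0.1],[[0,0,0],[0,0,0],0.1],[[0,0,0],[0,0,0],0.1],[[0,0,0],[0,0,0],0.1]]'

```text
t: 40.3
ee_pos: [0.6675, 0.01, 0.2612]
orientation: [[-0.001, 0.999, -0.054], [-0.0, -0.054, -0.999], [-1.0, -0.001, 0.0]]
contact_force: [0.2, 0.4, 0.6]
opening: 0.047
```

Run:
```python
from h import *
W=cam("wrist","w31");p=np.array(env.observe()["ee_pos"]);print(p,unst(p)*1000)
for b in packers(cam("top"),150): print(unst([*b[:2],0])*1000,b[2]-YAW)
```

```text
[0.66746791 0.01004479 0.26151495] [122.7475286   -1.71008956 261.51494639]
```

View pics/w31.png

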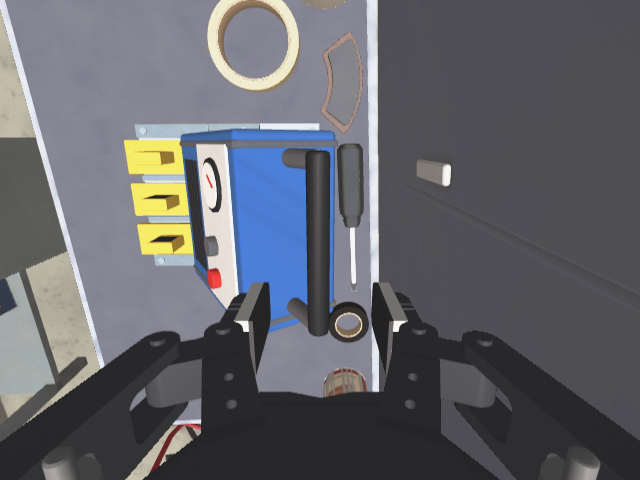

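jog_arm --increments '[[[0.03,0,0],[0,0,0],0.1],[[0.03,0,0],[0,0,0],0.1],[[0.016,0,0],[0,0,0],0.1],[[0,0,0],[0,0,0],-0.2],[[0,0,0],[0,0,0],-0.4],[[0,0,0],[0,0,0],-0.53],[[0,0,0],[0,0,0],-0.55],[[0,0,0],[0,0,0],-0.55]]'

```text
t: 41.2
ee_pos: [0.6687, 0.0099, 0.187]
orientation: [[0.002, 0.999, -0.054], [-0.0, -0.054, -0.999], [-1.0, 0.002, 0.0]]
contact_force: [-0.3, -0.5, 2.3]
opening: 0.0193
```

Run:
```python
from h import *
W=cam("wrist","w32");s=env.observe();p=np.array(s["ee_pos"]);print(p,unst(p)*1000,s["opening"],s["contact_force"])
S=cam("scene");crop(S,200,90,200,250,2.4,"s32")
```

```text
[0.66858965 0.00994308 0.18678076] [123.87316359  -1.74998139 186.78075857] 0.019471699538652656 [-1.08793629  0.35646629  1.83163013]
```

View pics/w32.png

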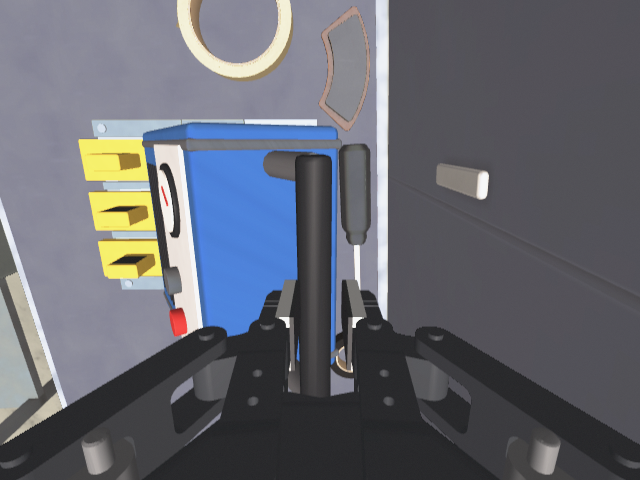

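View pics/s32.png

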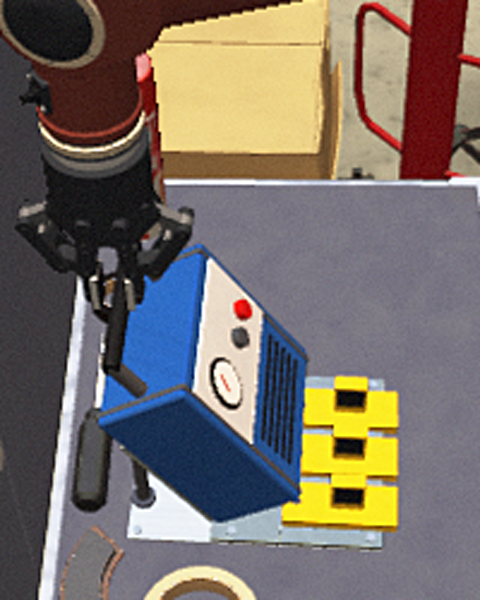

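jog_arm --increments '[[[-0.001,-0.005,0],[0,0,0],-0.55],[[-0.001,-0.005,0],[0,0,0],-0.55],[[-0.002,-0.005,0],[0,0,0],-0.55],[[-0.001,-0.005,0],[0,0,0],-0.55]]'

```text
t: 41.7
ee_pos: [0.6487, 0.0112, 0.1915]
orientation: [[0.003, 0.999, -0.054], [-0.0, -0.054, -0.999], [-1.0, 0.003, 0.0]]
contact_force: [1.3, 0.1, 4.6]
opening: 0.0195
```

Run:
```python
from h import *
W=cam("wrist","w33");s=env.observe();p=np.array(s["ee_pos"]);print(p,unst(p)*1000,s["opening"],s["contact_force"])
```

```text
[0.64766985 0.01125316 0.19161909] [102.91297516  -1.59189142 191.61909161] 0.019234484111963546 [-0.84052269 -0.58836307 -0.63051559]
```

View pics/w33.png

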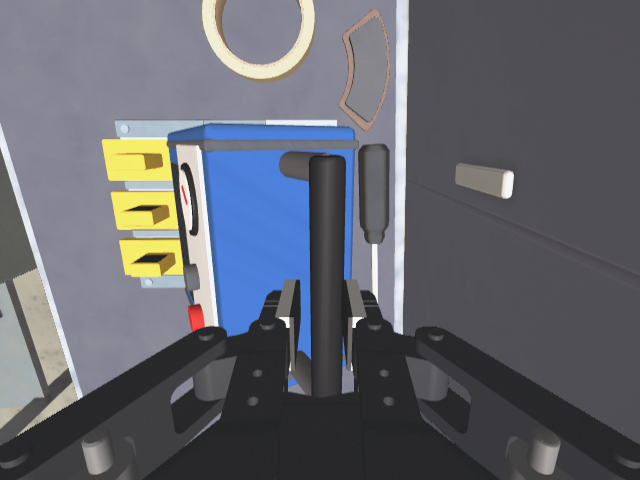

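jog_arm --increments '[[[-0.001,-0.005,0],[0,0,0],-0.55],[[-0.001,-0.005,0],[0,0,0],-0.55],[[-0.001,-0.005,0],[0,0,0],-0.55],[[-0.001,-0.005,0],[0,0,0],-0.55],[[-0.001,-0.005,0],[0,0,0],-0.55],[[-0.001,-0.005,0],[0,0,0],-0.55]]'

```text
t: 42.35
ee_pos: [0.6175, 0.013, 0.1964]
orientation: [[-0.001, 0.999, -0.054], [0.0, -0.054, -0.999], [-1.0, -0.001, -0.0]]
contact_force: [-0.4, -0.3, -0.6]
opening: 0.0191
```

Run:
```python
from h import *
W=cam("wrist","w34");s=env.observe();p=np.array(s["ee_pos"]);print(p,unst(p)*1000,s["opening"],s["contact_force"])
```

```text
[0.61666726 0.01295577 0.19658177] [ 71.86366505  -1.59613912 196.58176789] 0.019360207928926 [-1.66553633  0.54026685  0.50428874]
```

View pics/w34.png

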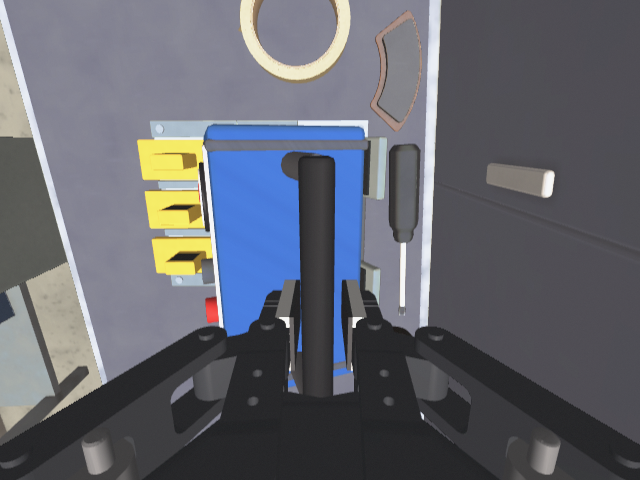

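jog_arm --increments '[[[-0.002,-0.005,0],[0,0,0],-0.55],[[-0.002,-0.005,0],[0,0,0],-0.55],[[-0.001,-0.005,0],[0,0,0],-0.55],[[-0.001,-0.005,0],[0,0,0],-0.55],[[0,-0.005,0],[0,0,0],-0.55],[[0,-0.005,0],[0,0,0],-0.55],[[0,-0.005,0],[0,0,0],-0.55]]'

```text
t: 43.1
ee_pos: [0.5826, 0.0148, 0.2024]
orientation: [[-0.001, 0.999, -0.054], [-0.0, -0.054, -0.999], [-1.0, -0.001, 0.0]]
contact_force: [-1.9, -0.5, 0.7]
opening: 0.0191
```

jog_arm --increments '[[[0,-0.003,0],[0,0,0],-0.55],[[0,-0.003,0],[0,0,0],-0.55],[[0,-0.002,0],[0,0,0],-0.55],[[0,-0.002,0],[0,0,0],-0.55],[[0,-0.002,0],[0,0,0],-0.55],[[0,0,0],[0,0,0],-0.55]]'

```text
t: 43.7
ee_pos: [0.5719, 0.0154, 0.2028]
orientation: [[0.002, 0.999, -0.054], [-0.0, -0.054, -0.999], [-1.0, 0.002, 0.0]]
contact_force: [0.3, 0.4, -0.1]
opening: 0.0192
```

Run:
```python
from h import *
W=cam("wrist","w35");s=env.observe();p=np.array(s["ee_pos"]);print(p,unst(p)*1000,s["opening"],s["contact_force"])
S=cam("scene");crop(S,200,90,200,250,2.4,"s35")
```

```text
[0.57196017 0.01540736 0.20273545] [ 27.08941627  -1.60590568 202.73545271] 0.01923513040679816 [-0.19533327 -0.12974559  0.41729717]
```

View pics/w35.png

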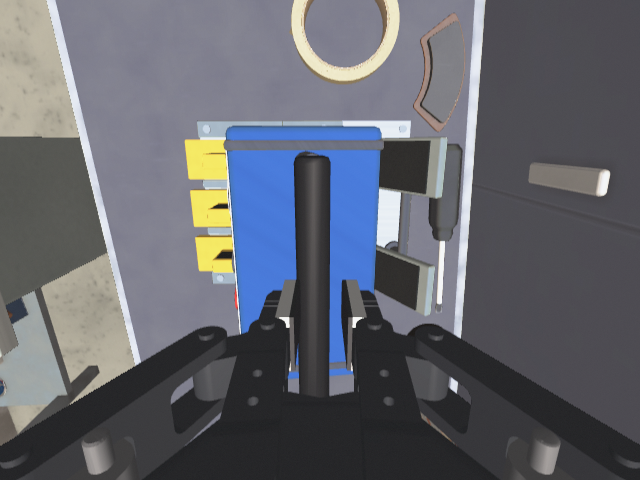

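View pics/s35.png

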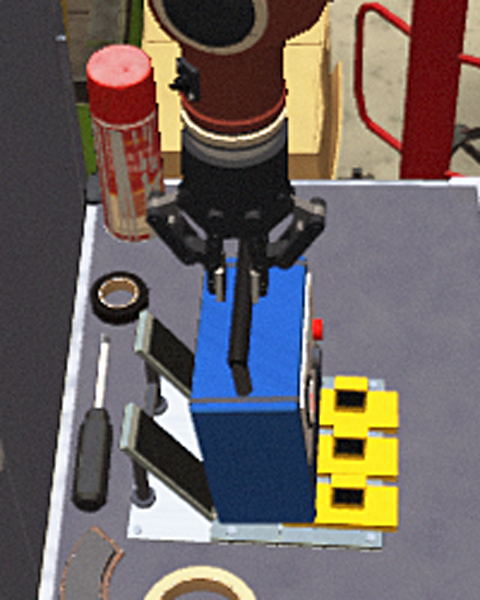

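jog_arm --increments '[[[0,-0.001,0],[0,0,0],-0.55],[[0,-0.001,0],[0,0,0],-0.55],[[0,-0.001,0],[0,0,0],-0.55],[[0,-0.001,0],[0,0,0],-0.55],[[0,-0.001,0],[0,0,0],-0.55],[[0,0,0],[0,0,0],-0.55],[[0,0,0],[0,0,0],-0.55]]'

```text
t: 44.5
ee_pos: [0.5663, 0.0157, 0.2025]
orientation: [[0.0, 0.999, -0.054], [-0.0, -0.054, -0.999], [-1.0, 0.0, 0.0]]
contact_force: [-0.4, 0.6, 0.0]
opening: 0.0193
```

Run:
```python
from h import *
W=cam("wrist","w36");s=env.observe();p=np.array(s["ee_pos"]);print(p,unst(p)*1000,s["opening"],s["contact_force"])
crop(W,180,110,280,300,2.0,"w36c")
```

```text
[0.56633241 0.01568789 0.20252656] [ 21.45473948  -1.63516301 202.52655778] 0.01921273404355673 [-0.04073958  0.27267597  0.2927744 ]
```

View pics/w36c.png

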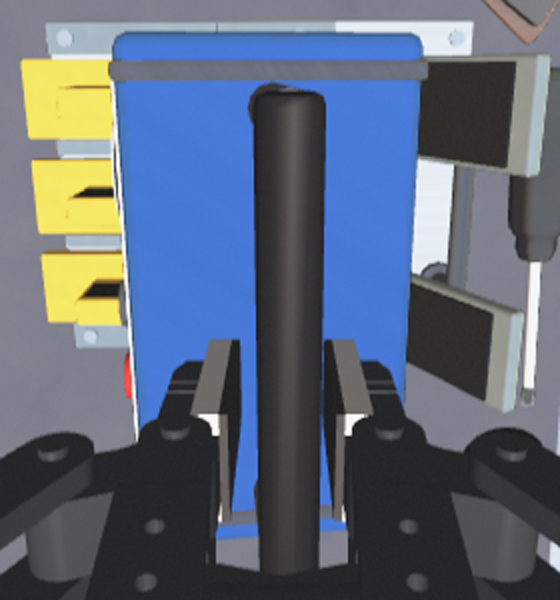

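jog_arm --increments '[[[0,0.0015,0],[0,0,0],-0.55],[[0,0,0],[0,0,0],-0.4],[[0,0,0],[0,0,0],-0.2],[[0,0,0],[0,0,0],0],[[0,0,0],[0,0,0],0.2],[[0,0,0],[0,0,0],0.2],[[0,0,0],[0,0,0],0.2]]'

```text
t: 45.25
ee_pos: [0.5678, 0.0156, 0.2025]
orientation: [[-0.0, 0.999, -0.054], [-0.0, -0.054, -0.999], [-1.0, -0.0, 0.0]]
contact_force: [0.4, -0.2, -0.4]
opening: 0.051
```

jog_arm --increments '[[[-0.02,0,0],[0,0,0],0.2],[[-0.04,0,0],[0,0,0],0.2],[[-0.05,0,0],[0,0,0],0.2],[[-0.05,0,0],[0,0,0],0.2],[[0,0,0],[0,0,0],0.2],[[0,0,0],[0,0,0],0.2],[[0,0,0],[0,0,0],0.2]]'

```text
t: 45.95
ee_pos: [0.567, 0.016, 0.3611]
orientation: [[-0.003, 0.999, -0.054], [0.0, -0.054, -0.999], [-1.0, -0.003, -0.0]]
contact_force: [0.9, -0.3, -0.5]
opening: 0.051
```

Run:
```python
from h import *
W=cam("wrist","w37");S=cam("scene","s37");T=cam("top","t37");crop(S,200,90,200,250,2.4,"s37c");print(env.observe()["ee_pos"])
for b in packers(W,150,.017): print(unst([*b[:2],0])*1000,b[2]-YAW,b[3:])
```

```text
[0.56710713 0.01592654 0.3608376 ]
packer ctr 0.4620 -0.0278 yaw -0.053 size 0.0598 x 0.0387  lug 0.4560 -0.0275
packer ctr 0.4649 0.0239 yaw -0.053 size 0.0604 x 0.0367  lug 0.4589 0.0242
packer ctr 0.4682 0.0743 yaw -0.054 size 0.0619 x 0.0376  lug 0.4622 0.0746
[-80.35033993 -50.83493354   0.        ] 0.002483395410019469 (0.05984202027320862, 0.03874492272734642)
[-80.27554123   1.00387223   0.        ] 0.0018514272833434833 (0.06040521711111069, 0.03667513653635979)
[-79.72847946  51.51089556   0.        ] 0.0014193293964777712 (0.06189858913421631, 0.037592995911836624)
```

View pics/w37.png

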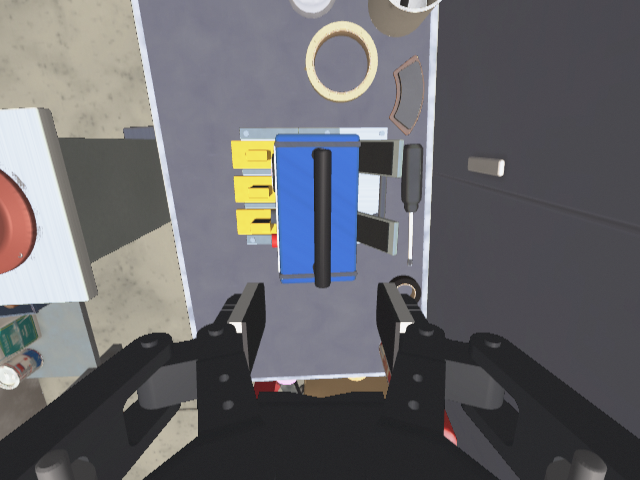

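View pics/s37c.png

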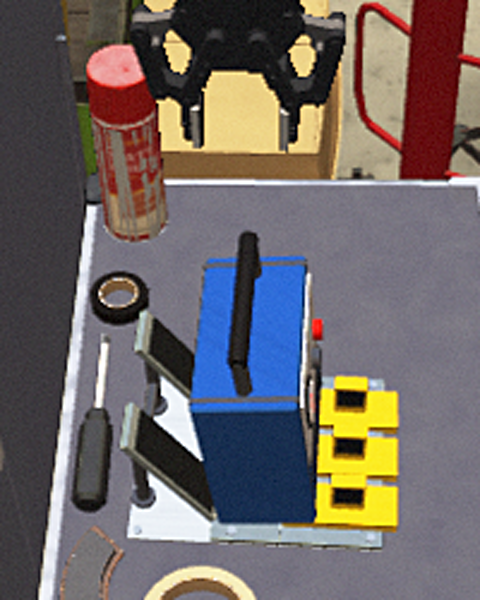

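View pics/t37.png

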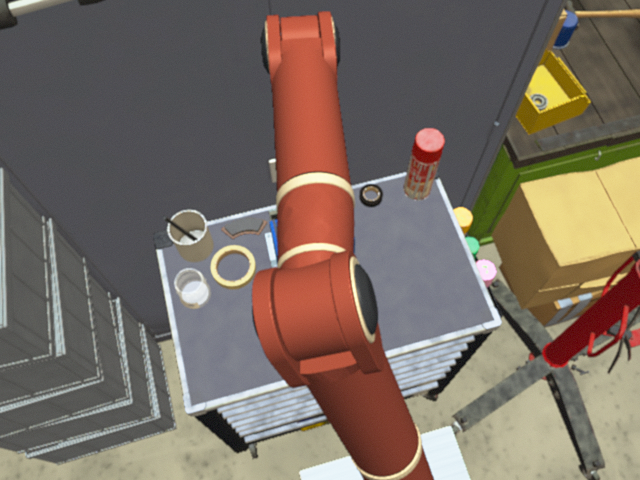

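Run:
```python
from h import *
W=cam("wrist");S=cam("scene")
X,e=tri(W,(322,151),S,(299,241)); print(unst(X)*1000,e)
# tail edges at blade top z=.017, bottom front-left box corner, scene
crop(S,270,230,110,90,7,"s38c"); crop(W,220,120,100,140,4,"w38c")
```

```text
[ 23.14282054  61.15302433 220.01000845] [np.float64(0.00028699847566486693), np.float64(0.0002869984756648666)]
```

View pics/s38c.png

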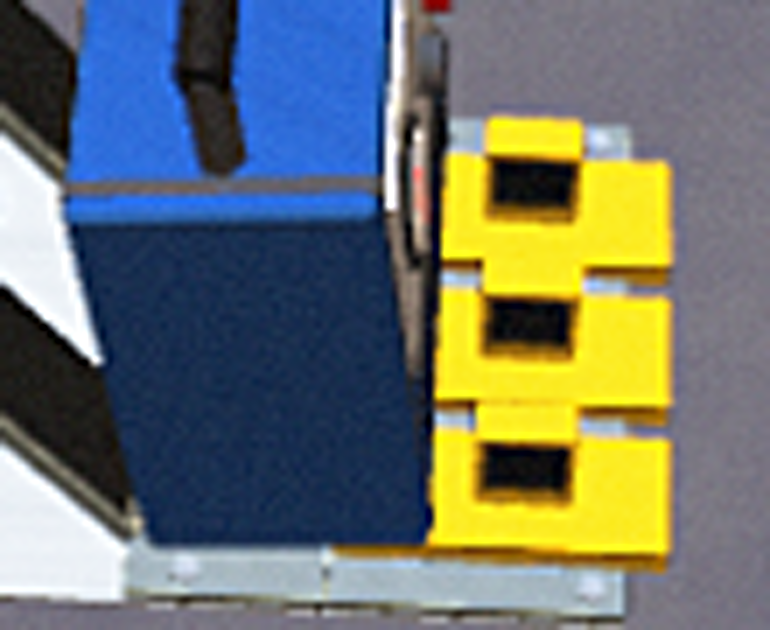

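View pics/w38c.png

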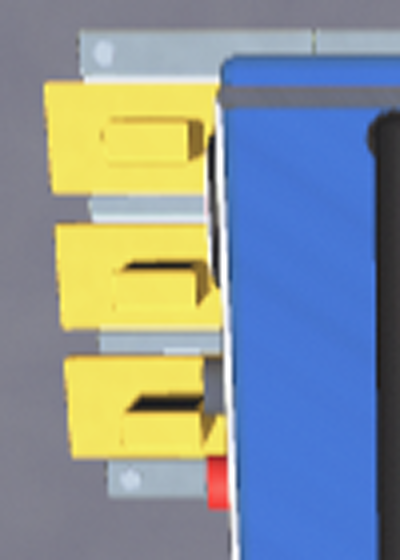

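Run:
```python
from station import env
s=env.observe();print(s["t"],s["contact_force"]);print(env.close_job())
```

```text
46.2 [ 0.11178736 -0.25855862 -0.00496391]
the job is handed in; nothing more can be done
None
```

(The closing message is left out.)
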